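Set the folding jig's leaf to its setting block and put the block away

TASK

Set up the folding jig: swing its hinged leaf up and over by the black bar until it lies against the green setting block's sloping plate, with the block still seated in the jig. Then slide the block sideways out from under the leaf at the open side of the jig, the one away from the end stop, so that the leaf stays at the angle it was set to, and put the block away, standing flat in the green tray. Leave the red block and the other things about as they are.

Things in the scene. Friction and masses are not known exactly. Their poses are not given: they have to be found in the camera images.
- jig: wooden folding jig fixed to the table; bed from x -105 to 150, y -137 to 67, 18 high. Origin: on the table under the middle of the hinge, whose axis is the jig's y. The leaf lies at -x of the hinge, the block's seat at +x
- block_seat (a point): where the seated green block's origin belongs: (74, 0, 18) in the jig's frame, the block's axes along the jig's. It sits against a rear stop rail (+x side, 10 high, from y -33 to 60) and nearly touches an end stop at +y; the bed is open at -y; slid some 95 to -y it is clear of the leaf
- jig_hinge (a point): middle of the leaf's hinge axis, 30 above the table; the axis is the jig's y
- leaf (a joint): angle of the aluminium leaf (120 wide along y, 8 thick, reaching 84 from the hinge): 0 = flat towards the jig's -x, 1.57 = upright, about 1.92 (110 degrees) = leaning against the seated green block's plate. Stiff hinge (about 2 N at the bar): stays where it is left
- leaf_bar (a point): middle of the leaf's black round grip bar, 12 thick, 94 free length along the jig's y, 120 from the hinge axis in the leaf's plane; a 30 wide gap between it and the leaf's edge lets fingers straddle it from above
- green_block: steel setting block, foot 120 (x) x 50 (y) x 24 high; at its -x end a steel plate reaches about 80 high; 44 to +x of the middle stands a green grip, 20 (x) x 28 (y), from 36 to 88 high. Origin: centre of the underside, z up. 0.45 kg. Its plate leans 20 degrees towards the grip, so lifting the block straight up would push the leaf back
- green_block_grip (a point): middle of the green block's grip, 66 above the block's underside
- green_tray: green open storage tray fixed to the table, 155 (x) x 80 (y) x 18 high outside, walls 5, floor 5 thick (inside 145 x 70); home of the green block, whose long side lies along the tray's long side, either way round. Origin: centre of the underside; empty at the start
- red_tray: red open storage tray fixed to the table, 155 (x) x 80 (y) x 18 high outside, walls 5, floor 5 thick (inside 145 x 70); home of the red block, whose long side lies along the tray's long side, either way round. Origin: centre of the underside
- red_block: steel setting block, foot 120 (x) x 50 (y) x 24 high; at its -x end a steel plate reaches about 80 high; 44 to +x of the middle stands a red grip, 20 (x) x 28 (y), from 36 to 88 high. Origin: centre of the underside, z up. 0.45 kg. Its plate is upright. It stands in the red tray and stays there
- timer: white twist timer with red knob, 67 across, 50 high; origin under its centre; bystander
- cup: pale green spice cup, 71 across, 41 high; origin under its centre; bystander

How it is judged:
By the outcome, as a careful person would: the job done as asked, in the order asked, and still so for the second after the job is handed in, with the robot touching nothing.
It also fails if it takes over 58 s, if anything falls off the work surface, if the arm or the gripper's body presses on something with over 40 N, if the wrist force passes 120 N, or if a joint passes its speed limit or range.

ROBOT

A 7-joint arm with a two-finger parallel gripper is mounted at the origin on a cart in front of the work surface, level with it; the furniture and walls round the work are solid. World frame = base frame: x ahead of the robot, y to its left, z up, the work surface at z = 0. Lengths are in m, angles in rad, forces in N, time in s.
With the tool pointing down it reaches from about 0.4 to 0.9 m from the base axis. Payload 5.6 kg.
Tool frame: the origin (TCP) lies midway between the tips of the shut fingers; the grasp point (between the pads) lies manip.pinch_z behind it (manip.pinch_z is the distance from the TCP to the grasp point, in m); z points along the fingers, y is the line along which they close (so a half turn about z gives the same grasp; the last joint's range is limited). The gripper opens to 92 mm and grips with 3 to 60 N. Pads are 20 mm wide; open, the fingers measure 128 mm over their backs; the gripper's body (75 mm by 189 mm) begins 69 mm behind the grasp point.
Start: joints at [1.128, 0.468, -0.012, 1.603, 0.006, 1.071, -0.056], TCP at [0.253, -0.599, 0.193] pointing down, gripper open.
Joint ranges: [-2.53, 2.53], [-0.31, 2.02], [-1.57, 1.55], [0.28, 2.44], [-1.29, 4.43], [0.15, 1.84], [-2.92, 2.92]. Speed limits (rad/s): [2.57, 2.57, 3.14, 3.14, 3.14, 3.14, 3.14].

INTERFACE

Orientations are given as a unit quaternion [x, y, z, w].
In Python, from workcell import get_obs, cams, job, manip gives the robot as it stands.
- The arm moves only by the tool apply_moves, never from a script. Its argument "motion" is a list of rows, each a list of 7 numbers: the opening, from -1 (shut) to 1 (fully open), then the shift along the tool's x, y, z in units of 3 cm (1.0 is 3 cm), then the turn, a rotation vector about the tool's x, y, z in units of 0.1 rad (1.0 is 0.1 rad). In form: [[fingers, x, y, z, rx, ry, rz], ...]. A call has 1 to 12 rows; each row shifts and turns the commanded pose from where the row before left it, along the tool's axes as they then stand; what a row does not reach is not made up. A row lasts 1/8 s, in which the tool goes at most 62.5 mm and 10.7 degrees, less where a joint would pass 70% of its speed; a pose out of reach is approached as far as the arm can. A call with a number of a shift or a turn outside -1 to 1 is refused whole. A call with a gripper value outside its range is refused whole. The fingers move at their own pace and stop on an object; "force" is the grip in N (left out, the last holds). Time passes only in rows, so rows that do not move let the fingers close. It gives the time, the measured TCP pose, the force, the opening and the grip force at its end, in the units of the state.
- get_obs(): the state, without advancing time (a new reading comes with each control period).
- cams.capture(name): name is "scene" or "side" or "wrist"; returns the picture (420x560x3 uint8, blue, green, red); there is no depth.
- cams.calibration(name): a dict with "fx", "fy", "cx", "cy" (pixels), "D" ([k1, k2, p1, p2, k3] as OpenCV has them; the pictures are not rectified), "origin" and "attitude" of the camera in the world; the wrist camera has in their place "hand_eye" (4x4, takes a point from camera to tool coordinates, whose origin is the TCP and whose axes are the flange's). Camera axes: x right, y down, z forward; pixel columns grow to the right and rows downward; lengths in m; the calibration is good to about 2 mm. A picture is of the moment at which its call begins: read the wrist's pose just before it. calibration takes no time and is no camera call.
- job.finish_job(): hands the job in; it is judged then, once.
The state is a dict: "clock": time; "joints": joint angles; "joint_vel": joint speeds; "effort": joint torques, N m; "position": TCP position; "tcp_rot": TCP orientation; "ft_force": force on the tool from outside, world axes, zero at the start; "wrist_torque": the same for the moment, N m; "grip_width": finger opening in m; "grasp_force": force on a finger pad.
Only numpy, scipy, OpenCV 4.12 (cv2) and the standard library are available. Lean on these libraries where they do the work, as an engineer would, in place of code of your own. Each camera call takes 0.05 s, during which the arm holds its last target. There are 200 camera calls.

## Working session

There is one attempt and no reset: what is moved stays moved. The work goes in short steps, Python scripts to look and compute and a tool call to move; the robot and the scene stay as the last step left them, time stands still between calls to the robot, and variables do not carry over. Pictures are saved under pics/ and viewed, at most 10 in all, crops included, and the job is handed in when it is done.

Besides the shell and the picture viewer there is one more tool, called after "Request:" as a command line: name --pt "numbers of a row" for each row, then --argument value for the rest. apply_moves: Moves the arm, as the interface text tells. Shifts and turns lie within -1 to 1; 1 stands for 3 cm of shift or 0.1 rad of turn. Its arguments: {"type":"object","properties":{"motion":{"type":"array","items":{"type":"array","items":{"type":"number"}}},"force":{"type":"number"}},"required":["motion"]}

```bash
mkdir -p pics; ls; python3 - <<'E'
from workcell import get_obs,cams,job,manip
import cv2
o=get_obs(); print(o, manip.pinch_z)
for n in("scene","side"):
    cv2.imwrite(f"pics/{n}0.png",cams.capture(n)); print(cams.calibration(n))
print(cams.calibration("wrist"))
E
```

```text
pics
{'clock': 0.0, 'joints': array([ 1.12796224,  0.46838474, -0.01157893,  1.6036157 ,  0.00600286,
        1.07139606, -0.05628005]), 'joint_vel': array([ 0.00127536, -0.000135  ,  0.00139694, -0.00025765,  0.00014454,
       -0.00088471,  0.00127444]), 'effort': array([ 2.54990482e-04, -5.20583260e+01, -1.22224947e-02, -2.43759602e+01,
       -5.66532032e-02,  1.72716746e-02,  2.11294587e-04]), 'position': array([ 0.25269925, -0.5981952 ,  0.19173875]), 'tcp_rot': array([ 9.80089027e-01,  1.98556583e-01, -2.42273992e-04, -8.51061723e-04]), 'ft_force': array([0.68900855, 0.09647865, 0.6632819 ]), 'wrist_torque': array([0.01368196, 0.00482499, 0.00834717]), 'grasp_force': 0.0, 'grip_width': 0.09187371631372136} 0.0187
{'fx': 382.5299684298994, 'fy': 382.5299684298994, 'cx': 282.27015884219594, 'cy': 209.16374200364345, 'D': array([-0.05261698,  0.        ,  0.        ,  0.        ,  0.        ]), 'origin': array([0.34128862, 0.33964873, 0.76985565]), 'attitude': array([-0.19661994,  0.91996558, -0.3310443 ,  0.07357723])}
{'fx': 501.29724089415083, 'fy': 501.29724089415083, 'cx': 284.22463768465377, 'cy': 212.82854931373544, 'D': array([-0.08415001,  0.        ,  0.        ,  0.        ,  0.        ]), 'origin': array([0.14700717, 0.52510586, 0.54906665]), 'attitude': array([-0.24717892,  0.82068679, -0.49744468,  0.13388265])}
{'fx': 363.44618961782953, 'fy': 363.44618961782953, 'cx': 282.11771077604465, 'cy': 204.9542825076084, 'D': array([-0.07560459,  0.        ,  0.        ,  0.        ,  0.        ]), 'hand_eye': array([[ 4.92642470e-04, -9.58924142e-01, -2.83662205e-01,
         8.05167777e-02],
       [ 9.99999877e-01,  4.87182714e-04,  8.97939251e-05,
         1.42472883e-03],
       [ 5.20897602e-05, -2.83662214e-01,  9.58924265e-01,
        -1.91985762e-01],
       [ 0.00000000e+00,  0.00000000e+00,  0.00000000e+00,
         1.00000000e+00]])}
```

View pics/scene0.png

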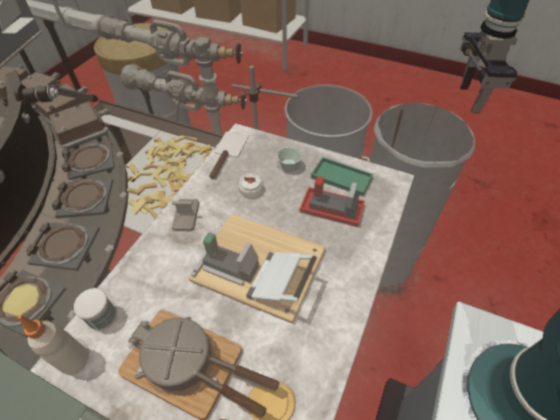

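View pics/side0.png

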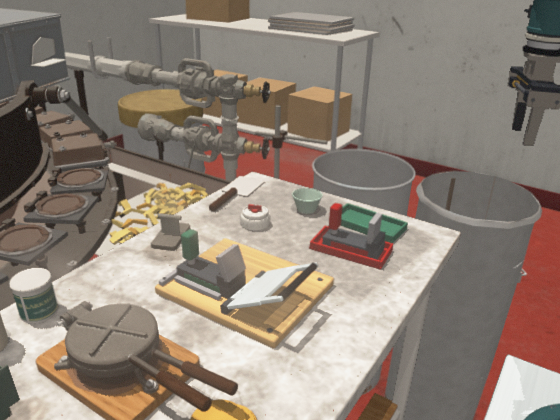

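The scene view shows the jig near (258,265) with the block on its left and the leaf on its right. The red tray is at (333,205) and the green tray at (343,177). Next I'll measure these with rays and look at an enlarged crop.

```bash
cat > h.py <<'E'
import numpy as np,cv2
from scipy.spatial.transform import Rotation as R
from workcell import get_obs,cams,job,manip
def campose(n,o=None):
    c=cams.calibration(n)
    K=np.array([[c['fx'],0,c['cx']],[0,c['fy'],c['cy']],[0,0,1]])
    if n=='wrist':
        T=np.eye(4);T[:3,:3]=R.from_quat(o['tcp_rot']).as_matrix();T[:3,3]=o['position']
        T=T@c['hand_eye'];return K,c['D'],T[:3,:3],T[:3,3]
    return K,c['D'],R.from_quat(c['attitude']).as_matrix(),np.array(c['origin'])
def rays(P,uv):
    K,D,Rm,t=P
    q=cv2.undistortPoints(np.float64(uv).reshape(-1,1,2),K,D).reshape(-1,2)
    d=np.c_[q,np.ones(len(q))]@Rm.T
    return t,d/np.linalg.norm(d,axis=1)[:,None]
def onz(P,uv,z):
    t,d=rays(P,uv); return t+d*((z-t[2])/d[:,2])[:,None]
def tri(P1,u1,P2,u2):
    (a,d),(b,e)=rays(P1,[u1]),rays(P2,[u2]);d=d[0];e=e[0]
    s=np.linalg.lstsq(np.c_[d,-e],b-a,rcond=None)[0]
    p,q=a+s[0]*d,b+s[1]*e; return (p+q)/2,np.linalg.norm(p-q)
def proj(P,X):
    K,D,Rm,t=P
    return cv2.projectPoints((np.float64(X).reshape(-1,3)-t)@Rm,np.zeros(3),np.zeros(3),K,D)[0].reshape(-1,2)
E
python3 - <<'E'
from h import *
for n in("scene","side"):
    im=cv2.imread(f"pics/{n}0.png");P=campose(n);hsv=cv2.cvtColor(im,cv2.COLOR_BGR2HSV)
    for nm,lo,hi,z in(("wood",(12,90,120),(25,255,255),.018),("green",(60,70,30),(90,255,255),.018),("red",(172,120,60),(180,255,255),.018),("red2",(0,150,60),(6,255,255),.018)):
        m=cv2.inRange(hsv,lo,hi);k,l,s,c=cv2.connectedComponentsWithStats(m)
        for i in range(1,k):
            if s[i,4]>60 and 150<s[i,0]<460 and 100<s[i,1]<330:
                pts=np.argwhere(l==i)[:,::-1]
                w=onz(P,pts,z)[:,:2].astype(np.float32);r=cv2.minAreaRect(w)
                print(n,nm,s[i],c[i].round(1),np.round(r[0],3),np.round(r[1],3),round(r[2],1))
a=cv2.imread("pics/scene0.png")[140:325,180:420];b=cv2.imread("pics/side0.png")[180:350,140:420]
cv2.imwrite("pics/ca.png",cv2.resize(a,None,fx=3.2,fy=3.2,interpolation=2));cv2.imwrite("pics/cb.png",cv2.resize(b,None,fx=2.8,fy=2.8,interpolation=2))
E
```

```text
side wood [244 141  16   8  78] [251.3 145.1] [ 0.992 -0.638] [0.043 0.062] 28.6
side wood [ 199  239   98   45 1217] [248.  258.6] [ 0.629 -0.111] [0.104 0.17 ] 89.8
side wood [281 271  22  18 103] [291.4 279.1] [ 0.525 -0.116] [0.009 0.066] 2.0
side wood [ 155  271  179   77 4326] [253.6 308. ] [ 0.584 -0.056] [0.257 0.214] 0.6
side green [342 209  30  20 351] [356.2 217.7] [ 0.529 -0.399] [0.06  0.075] 88.3
side green [380 217  27  20 280] [391.4 226.9] [ 0.453 -0.406] [0.078 0.051] 87.8
side red2 [204 155  20  22 204] [214.4 166.3] [ 0.98  -0.445] [0.049 0.149] 44.3
side red2 [238 154  31  19 188] [250.8 161.5] [ 0.91  -0.522] [0.087 0.119] 20.9
side red2 [408 176  15  41 238] [413.4 197.3] [ 0.465 -0.594] [0.023 0.238] 14.5
side red2 [311 226  82  37 297] [353.9 248.7] [ 0.49  -0.292] [0.155 0.082] 6.7
```

View pics/ca.png

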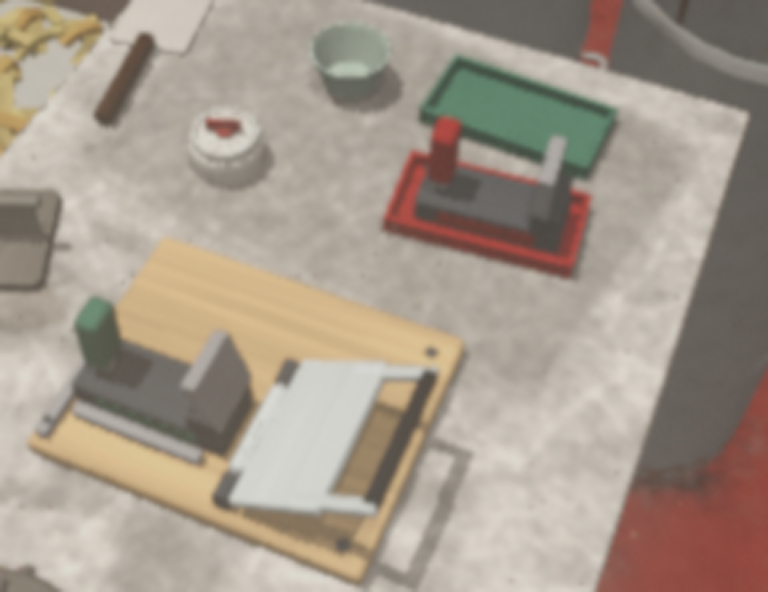

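View pics/cb.png

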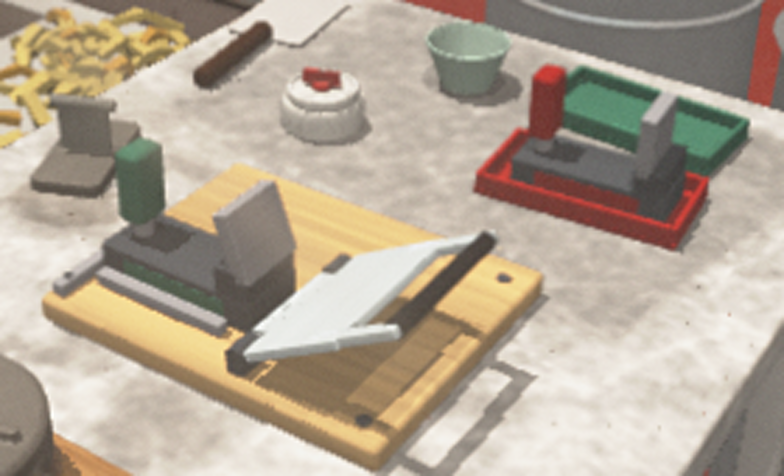

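The crops show the leaf partly raised, with its bar from (430,375) to (373,503) in crop a and from (490,238) to (402,330) in crop b. The block is seated and the green tray is empty behind the red one. I'll triangulate these points.

```bash
python3 - <<'E'
from h import *
A,B=campose("scene"),campose("side")
fa=lambda U:(np.array(U)+.5)/3.2-.5+[180,140]
fb=lambda U:(np.array(U)+.5)/2.8-.5+[140,180]
for n,u,v in(("bar -y",(430,375),(490,238)),("bar +y",(373,503),(402,330)),("hinge -y",(288,372),(337,265)),("hinge +y",(227,497),(240,355)),
 ("grip top",(98,306),(140,148)),("plate top -y",(220,336),(268,185)),("red grip top",(447,125),(549,74)),
 ("bed -x-y",(463,343),(543,272)),("bed -x+y",(360,572),(382,455)),("bed +x+y",(33,437),(45,300)),("bed+x-y",(165,240),(240,165)),
 ("gt a",(458,60),(572,68)),("gt b",(615,115),(748,123)),("gt c",(590,163),(700,165)),
 ("rt a",(415,155),(518,130)),("rt b",(590,198),(707,182)),("rt c",(573,265),(677,235)),("rt d",(387,222),(477,182)),
 ("cup",(350,40),(467,40)),("timer",(223,125),(322,75))):
    p,e=tri(A,fa(u),B,fb(v));print(n,p.round(4),round(e,4),"z.018:",onz(A,[fa(u)],.018)[0,:2].round(3),onz(B,[fb(v)],.018)[0,:2].round(3))
E
```

```text
bar -y [ 0.4608 -0.0784  0.0951] 0.0004 z.018: [ 0.475 -0.126] [ 0.514 -0.181]
bar +y [0.4597 0.0179 0.0901] 0.001 z.018: [ 0.473 -0.016] [ 0.508 -0.062]
hinge -y [ 0.5646 -0.075   0.0368] 0.0023 z.018: [ 0.57  -0.087] [ 0.581 -0.096]
hinge +y [0.5602 0.0285 0.035 ] 0.0026 z.018: [0.564 0.02 ] [0.575 0.013]
grip top [ 0.6845 -0.0321  0.1025] 0.0043 z.018: [ 0.726 -0.081] [ 0.788 -0.136]
plate top -y [ 0.5989 -0.0486  0.0971] 0.0002 z.018: [ 0.629 -0.094] [ 0.678 -0.149]
red grip top [ 0.5342 -0.2996  0.0877] 0.0039 z.018: [ 0.552 -0.367] [ 0.594 -0.422]
bed -x-y [ 0.4613 -0.1572  0.025 ] 0.0001 z.018: [ 0.462 -0.162] [ 0.466 -0.166]
bed -x+y [0.4626 0.0293 0.0095] 0.0001 z.018: [0.461 0.033] [0.458 0.037]
bed +x+y [0.7132 0.0344 0.0128] 0.0035 z.018: [0.709 0.035] [0.709 0.04 ]
bed+x-y [ 0.7101 -0.157   0.0196] 0.0004 z.018: [ 0.711 -0.158] [ 0.712 -0.159]
gt a [ 0.5731 -0.4329  0.0268] 0.0107 z.018: [ 0.572 -0.447] [ 0.583 -0.443]
gt b [ 0.4241 -0.434   0.0207] 0.0004 z.018: [ 0.424 -0.437] [ 0.426 -0.439]
gt c [ 0.4339 -0.3779  0.0084] 0.0124 z.018: [ 0.428 -0.374] [ 0.432 -0.355]
rt a [ 0.5644 -0.3168  0.0233] 0.004 z.018: [ 0.564 -0.323] [ 0.57  -0.323]
rt b [ 0.4178 -0.3352  0.0188] 0.0021 z.018: [ 0.417 -0.337] [ 0.419 -0.335]
rt c [ 0.4116 -0.2686  0.0117] 0.0037 z.018: [ 0.41  -0.265] [ 0.41  -0.258]
rt d [ 0.5613 -0.2499  0.0114] 0.0039 z.018: [ 0.558 -0.246] [ 0.557 -0.239]
cup [ 0.6668 -0.4149  0.0322] 0.0054 z.018: [ 0.671 -0.432] [ 0.683 -0.438]
timer [ 0.7119 -0.2632  0.0484] 0.0006 z.018: [ 0.727 -0.289] [ 0.746 -0.311]
```

The jig lies along the world axes, with its hinge near (0.563,-0.026). The bar is near (0.460,-0.030,0.0925), so the leaf is at about 31°, and its 0.1205 m radius agrees with the given 120 mm. I'll swing the arm towards the trays, shutting the fingers on the way, and measure the green tray from the wrist.

Request:
apply_moves --pt "-1 1 0 0 0 0 -0.46" --pt "-1 1 0 0 0 0 -0.46" --pt "-1 1 0 0 0 0 -0.46" --pt "-1 1 0 0 0 0 -0.46" --pt "-1 1 0 0 0 0 -0.46" --pt "-1 1 0 0 0 0 -0.46" --pt "-1 1 0 0 0 0 -0.46" --pt "-1 1 0 0 0 0 -0.46" --pt "-1 1 0 0 0 0 -0.46" --force 20

```text
clock: 1.23
position: [0.478, -0.4496, 0.1927]
tcp_rot: [0.918, 0.397, -0.0, -0.0]
ft_force: [-0.5, 0.2, -0.3]
grip_width: 0.0037
grasp_force: 0.0
```

```bash
python3 - <<'E'
from h import *
import time
o=get_obs();im=cams.capture("wrist");cv2.imwrite("pics/w1.png",im)
np.save("w1.npy",np.r_[o['position'],o['tcp_rot']])
print(o['position'],o['joint_vel'].round(3),R.from_quat(o['tcp_rot']).as_matrix().round(3).tolist(),o['joints'].round(2))
P=campose("wrist",o);hsv=cv2.cvtColor(im,cv2.COLOR_BGR2HSV)
for nm,m in(("green",cv2.inRange(hsv,(60,70,30),(90,255,255))),("red",cv2.inRange(hsv,(0,140,50),(6,255,255))|cv2.inRange(hsv,(172,140,50),(180,255,255)))):
    k,l,s,c=cv2.connectedComponentsWithStats(m)
    for i in range(1,k):
        if s[i,4]>400:
            w=onz(P,np.argwhere(l==i)[:,::-1],.018)[:,:2].astype(np.float32);r=cv2.minAreaRect(w)
            print(nm,s[i],np.round(r[0],3),np.round(r[1],3),round(r[2],1),cv2.boxPoints(r).round(3).tolist())
E
```

```text
[ 0.47804118 -0.44959572  0.19266868] [-0.273  0.018 -0.133 -0.023  0.072  0.012 -0.053] [[0.685, 0.729, -0.0], [0.729, -0.685, -0.0], [-0.0, -0.0, -1.0]] [ 0.82  0.49 -0.16  1.58  0.09  1.08 -0.12]
green [  196    50   166   159 12153] [ 0.507 -0.414] [0.079 0.154] 87.1 [[0.42800000309944153, -0.4490000009536743], [0.5820000171661377, -0.4569999873638153], [0.5860000252723694, -0.3779999911785126], [0.4320000112056732, -0.3700000047683716]]
red [ 124    0   98   68 1958] [ 0.499 -0.27 ] [0.04  0.106] 70.1 [[0.44200000166893005, -0.27000001072883606], [0.5419999957084656, -0.3059999942779541], [0.5550000071525574, -0.26899999380111694], [0.4560000002384186, -0.2329999953508377]]
red [ 107    0  162  142 3923] [ 0.494 -0.299] [0.154 0.081] 5.2 [[0.4129999876022339, -0.26499998569488525], [0.42100000381469727, -0.34599998593330383], [0.5740000009536743, -0.3319999873638153], [0.5669999718666077, -0.25200000405311584]]
red [ 449   39  111   64 4114] [ 0.712 -0.524] [0.057 0.117] 55.2 [[0.6480000019073486, -0.5139999985694885], [0.7440000176429749, -0.5809999704360962], [0.77700001001358
[... 549 characters left out ...]
4]]
red [ 384  259  176   84 2236] [ 0.522 -0.728] [0.074 0.262] 25.0 [[0.43299999833106995, -0.625], [0.5429999828338623, -0.8629999756813049], [0.6100000143051147, -0.8309999704360962], [0.5, -0.593999981880188]]
red [  13  373  120   47 4541] [ 0.071 -0.479] [0.081 0.155] 47.0 [[-0.013000000268220901, -0.4560000002384186], [0.10000000149011612, -0.5619999766349792], [0.15600000321865082, -0.5019999742507935], [0.041999999433755875, -0.3959999978542328]]
red [ 435  373  117   47 4410] [ 0.484 -0.858] [0.081 0.152] 42.2 [[0.40299999713897705, -0.8289999961853027], [0.5049999952316284, -0.9419999718666077], [0.5649999976158142, -0.8880000114440918], [0.4620000123977661, -0.7749999761581421]]
```

View pics/w1.png

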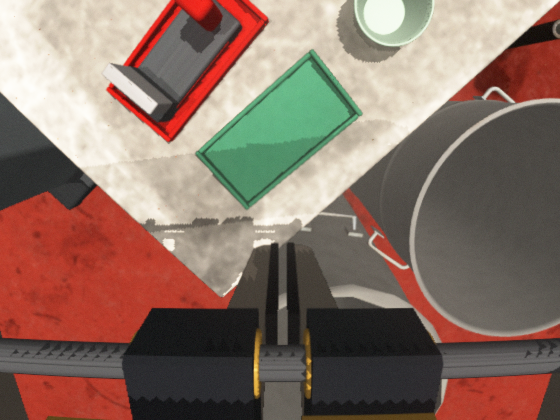

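The wrist view shows the empty green tray with corners near (312,50), (360,113), (248,208) and (198,153). It measures 154x79 mm, matching the given size, with its centre at (0.507,-0.414) and yaw -2.9°. Next I'll go to the near side of the bar.

```bash
cat > plan.py <<'E'
from h import *
def rows(p,Rm,p2,yaw2,n,q=2):
    "n rows straight from p,Rm (tool down) to p2 and yaw2 of tool x"
    p=np.array(p,float);p2=np.array(p2,float)
    ya=np.arctan2(Rm[1,0],Rm[0,0]);dy=(yaw2-ya)/n;out=[]
    for i in range(n):
        d=(p2-p)/(n-i)
        r=np.round(np.r_[Rm.T@d/.03,0,0,-dy/.1],q);out.append(r.tolist())
        p=p+Rm@r[:3]*.03;Rm=Rm@R.from_rotvec(r[3:]*.1).as_matrix()
    print(out);print("end",p.round(4),Rm[:,0].round(3));return p,Rm
E
python3 - <<'E'
from plan import *
o=get_obs();print(o['position'],R.from_quat(o['tcp_rot']).as_matrix()[:,0])
p=np.array([.2527,-.5982,.1917]);Rm=R.from_quat([.98009,.19856,-.00024,-.00085]).as_matrix()
for i in range(9):
    p=p+Rm@[.03,0,0];Rm=Rm@R.from_rotvec([0,0,-.046]).as_matrix()
print("cmd",p,Rm.round(3).tolist())
p,Rm=rows(p,Rm,[.415,-.03,.17],np.pi/2,18)
E
```

```text
[ 0.48213642 -0.44506177  0.1927308 ] [0.67924942 0.73389812 0.00371239]
cmd [ 0.47639884 -0.45042924  0.19175138] [[0.687, 0.727, -0.001], [0.727, -0.687, 0.002], [0.001, -0.002, -1.0]]
[[0.49, -0.62, 0.04, 0.0, 0.0, -0.42], [0.51, -0.6, 0.04, 0.0, 0.0, -0.42], [0.54, -0.57, 0.04, 0.0, 0.0, -0.42], [0.56, -0.55, 0.04, 0.0, 0.0, -0.42], [0.58, -0.53, 0.04, 0.0, 0.0, -0.42], [0.61, -0.5, 0.04, 0.0, 0.0, -0.42], [0.63, -0.48, 0.04, 0.0, 0.0, -0.42], [0.65, -0.45, 0.04, 0.0, 0.0, -0.42], [0.66, -0.42, 0.04, 0.0, 0.0, -0.42], [0.68, -0.39, 0.04, 0.0, 0.0, -0.42], [0.7, -0.36, 0.04, 0.0, 0.0, -0.42], [0.71, -0.34, 0.04, 0.0, 0.0, -0.42], [0.72, -0.3, 0.04, 0.0, 0.0, -0.42], [0.74, -0.28, 0.05, 0.0, 0.0, -0.42], [0.75, -0.24, 0.04, 0.0, 0.0, -0.42], [0.76, -0.21, 0.05, 0.0, 0.0, -0.42], [0.76, -0.18, 0.04, 0.0, 0.0, -0.42], [0.77, -0.15, 0.05, 0.0, 0.0, -0.42]]
end [ 0.415  -0.0301  0.17  ] [0.001 1.    0.002]
```

Request:
apply_moves --pt "-1 0.5 -0.6 0 0 0 -0.42" --pt "-1 0.5 -0.6 0 0 0 -0.42" --pt "-1 0.55 -0.6 0 0 0 -0.42" --pt "-1 0.55 -0.55 0 0 0 -0.42" --pt "-1 0.6 -0.55 0 0 0 -0.42" --pt "-1 0.6 -0.5 0 0 0 -0.42" --pt "-1 0.65 -0.5 0 0 0 -0.42" --pt "-1 0.65 -0.45 0 0 0 -0.42" --pt "-1 0.65 -0.4 0 0 0 -0.42" --pt "-1 0.7 -0.4 0 0 0 -0.42"

```text
clock: 2.52
position: [0.442, -0.2142, 0.1927]
tcp_rot: [0.815, 0.58, 0.0, 0.0]
ft_force: [-0.2, -0.4, 0.2]
grip_width: -0.0001
grasp_force: 0.0
```

Request:
apply_moves --pt "-1 0.7 -0.35 0 0 0 -0.42" --pt "-1 0.7 -0.35 0.1 0 0 -0.42" --pt "-1 0.7 -0.3 0.1 0 0 -0.42" --pt "-1 0.75 -0.3 0.1 0 0 -0.42" --pt "-1 0.75 -0.25 0.1 0 0 -0.42" --pt "-1 0.75 -0.2 0.1 0 0 -0.42" --pt "-1 0.75 -0.2 0.1 0 0 -0.42" --pt "-1 0.75 -0.15 0.1 0 0 -0.42" --pt "-1 0 0 0 0 0 0" --pt "-1 0 0 0 0 0 0"

```text
clock: 3.78
position: [0.4137, -0.031, 0.1717]
tcp_rot: [0.708, 0.707, -0.0, 0.0]
ft_force: [0.0, -0.3, 0.4]
grip_width: 0.0009
grasp_force: 0.0
```

```bash
python3 - <<'E'
from h import *
o=get_obs();print(o['clock'],o['position'],R.from_quat(o['tcp_rot']).as_matrix().round(3).tolist(),o['ft_force'].round(1))
im=cams.capture("wrist");cv2.imwrite("pics/w2.png",im)
P=campose("wrist",o);print(proj(P,[[.461,-.078,.095],[.46,.018,.09]]))
E
```

```text
3.775 [ 0.41365523 -0.0310193   0.17171045] [[0.002, 1.0, 0.0], [1.0, -0.002, -0.0], [-0.0, 0.0, -1.0]] [ 0.  -0.3  0.4]
[[339.59164045 259.99845908]
 [342.82473214 139.68343025]]
```

View pics/w2.png

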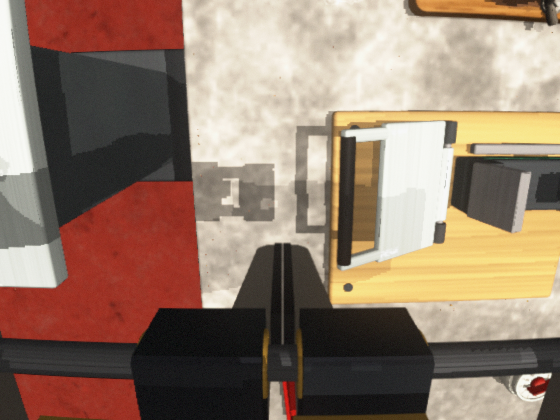

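The wrist view shows the bar at column ~347 between rows 137 and 265, so it is about 3 mm farther out than the estimate. I'll go down on its near side and push along the arc.

Request:
apply_moves --pt "-1 0 0 0.8 0 0 0" --pt "-1 0 0 0.8 0 0 0" --pt "-1 0 0 0.8 0 0 0" --pt "-1 0 0 0.75 0 0 0" --pt "-1 0 0.4 0 0 0 0" --pt "-1 0 0.4 0 0 0 0" --pt "-1 0 0.3 -0.3 0 0 0" --pt "-1 0 0.3 -0.4 0 0 0"

```text
clock: 4.82
position: [0.4566, -0.0307, 0.0995]
tcp_rot: [0.708, 0.707, 0.0, 0.0]
ft_force: [-0.0, -0.6, 0.2]
grip_width: 0.0007
grasp_force: 0.0
```

Request:
apply_moves --pt "-1 0 0.4 -0.3 0 0 0" --pt "-1 0 0.4 -0.3 0 0 0" --pt "-1 0 0.5 -0.2 0 0 0" --pt "-1 0 0.5 -0.2 0 0 0" --pt "-1 0 0.5 -0.1 0 0 0" --pt "-1 0 0.5 0 0 0 0"

```text
clock: 5.58
position: [0.5405, -0.0308, 0.1314]
tcp_rot: [0.708, 0.707, 0.0, 0.0]
ft_force: [0.0, -0.8, -0.6]
grip_width: 0.0002
grasp_force: 0.0
```

```bash
python3 - <<'E'
from h import *
o=get_obs();print(o['clock'],o['position'],o['ft_force'].round(1))
im=cams.capture("side");cv2.imwrite("pics/s2.png",cv2.resize(im[120:350,120:440],None,fx=2.4,fy=2.4,interpolation=2))
E
```

```text
5.575 [ 0.54052541 -0.03083494  0.13142195] [ 0.  -0.8 -0.6]
```

View pics/s2.png

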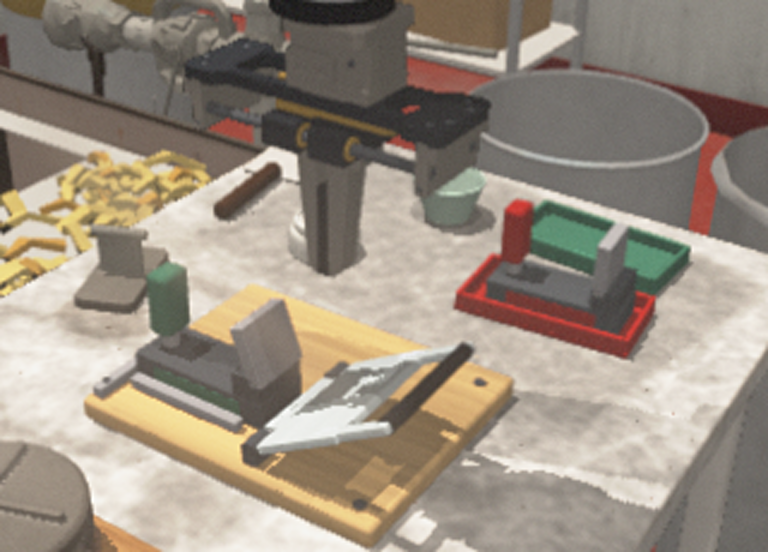

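The side view shows the leaf still at about 31°, with the fingers past it near (325,270). The tapered fingertips went over the bar without touching it. I'll go back, come in lower, and find contact by force first.

Request:
apply_moves --pt "-1 0 -1 0 0 0 0" --pt "-1 0 -1 0 0 0 0" --pt "-1 0 -1 0 0 0 0" --pt "-1 0 -1 0 0 0 0" --pt "-1 0 0 0 0 0 0" --pt "-1 0 0 0.7 0 0 0" --pt "-1 0 0 0.7 0 0 0" --pt "-1 0 0 0.7 0 0 0" --pt "-1 0 0.4 0 0 0 0" --pt "-1 0 0.3 0 0 0 0"

```text
clock: 6.88
position: [0.4428, -0.0305, 0.0688]
tcp_rot: [0.707, 0.707, 0.001, 0.0]
ft_force: [0.0, 0.4, -0.2]
grip_width: 0.0006
grasp_force: 0.0
```

Request:
apply_moves --pt "-1 0 0.2 0 0 0 0" --pt "-1 0 0.2 0 0 0 0"

```text
clock: 7.12
position: [0.4468, -0.0307, 0.0677]
tcp_rot: [0.708, 0.707, -0.005, -0.004]
ft_force: [-21.3, 2.3, 14.0]
grip_width: -0.0001
grasp_force: 12.1
```

Contact shows about 21 N, directed partly downward, so a level push jams on the taper. I'll back off and straddle the bar instead, gripping it lightly so that it can turn between the fingers.

Request:
apply_moves --pt "-1 0 -0.6 0 0 0 0" --pt "-1 0 -0.3 -0.6 0 0 0" --pt "-1 0 0 -1 0 0 0" --pt "-0.5 0 0.4 -0.9 0 0 0" --pt "-0.5 0 0.4 0 0 0 0" --pt "-0.5 0 0.2 0 0 0 0" --pt "-0.5 0 0 0 0 0 0" --pt "-0.5 0 0 0 0 0 0" --force 5

```text
clock: 8.12
position: [0.4545, -0.0305, 0.1423]
tcp_rot: [0.707, 0.707, -0.001, -0.001]
ft_force: [-0.2, -0.7, 0.9]
grip_width: 0.0228
grasp_force: 0.0
```

```bash
python3 - <<'E'
from h import *
o=get_obs();print(o['clock'],o['position'],o['ft_force'].round(1),o['grip_width'],o['tcp_rot'].round(4))
ims={n:cams.capture(n) for n in("side","scene")}
out=[]
for n,(r,c) in {"side":((210,340),(190,350)),"scene":((210,330),(220,340))}.items():
    cv2.imwrite(f"pics/{n}3.png",ims[n])
    out.append(cv2.resize(ims[n][r[0]:r[1],c[0]:c[1]],(400,400*(r[1]-r[0])//(c[1]-c[0])),interpolation=2))
h=min(a.shape[0] for a in out);cv2.imwrite("pics/c3.png",np.hstack([a[:h] for a in out]));print([a.shape for a in out])
E
```

```text
8.125 [ 0.45452643 -0.03051022  0.14228441] [-0.2 -0.7  0.9] 0.022779417669614728 [ 7.074e-01  7.068e-01 -6.000e-04 -9.000e-04]
[(325, 400, 3), (400, 400, 3)]
```

View pics/c3.png

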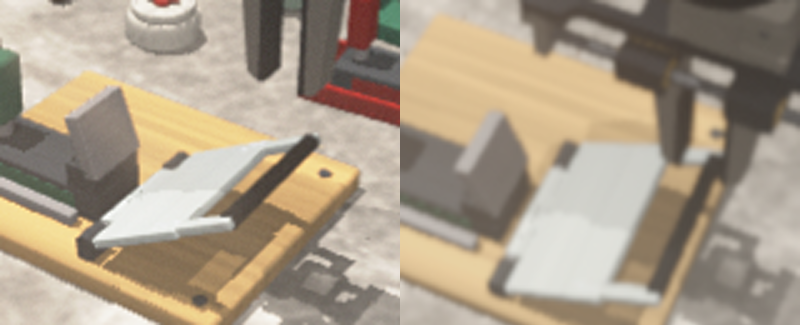

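The crops show the bar from (313,139) to (232,225) in the side view and from (315,160) to (257,292) in the scene view. The fingers are open above it.

```bash
python3 - <<'E'
from h import *
A,B=campose("scene"),campose("side")
fa=lambda U:(np.array(U)+.5)/3.3333-.5+[220,210]
fb=lambda U:(np.array(U)+.5)/2.5-.5+[190,210]
for u,v in(((315,160),(313,139)),((257,292),(232,225))):print(tri(A,fa(u),B,fb(v)))
# wrist check from earlier picture: bar pixel 347 row 200, pose then
o=dict(position=[.41366,-.03102,.17171],tcp_rot=R.from_matrix([[.002,1,0],[1,-.002,0],[0,0,-1]]).as_quat())
P=campose("wrist",o)
for z in(.085,.09,.095):print(z,onz(P,[[347.,200.]],z))
im=cv2.imread("pics/w2.png");g=im[190:215].mean((0,2));print(g[335:365].round())
E
```

```text
(array([ 0.45965086, -0.07676888,  0.09517574]), np.float64(0.0007893335484932003))
(array([0.46010032, 0.0169826 , 0.08557011]), np.float64(0.001347596819067463))
0.085 [[ 0.46626449 -0.03033325  0.085     ]]
0.09 [[ 0.46533916 -0.02892834  0.09      ]]
0.095 [[ 0.46441383 -0.02752343  0.095     ]]
[167. 175. 167. 125.  54.  37.  36.  38.  39.  42.  43.  43.  45.  45.
  44.  43.  42.  43.  61.  85.  94.  94.  94.  94.  94.  94.  95.  94.
  94.  95.]
```

Request:
apply_moves --pt "-0.5 0 0.28 0 0 0 0" --pt "-0.5 0 0 0.6 0 0 0" --pt "-0.5 0 0 0.6 0 0 0" --pt "-0.5 0 0 0.4 0 0 0" --pt "-0.5 0 0 0.2 0 0 0"

```text
clock: 8.85
position: [0.4638, -0.0306, 0.0886]
tcp_rot: [0.707, 0.707, -0.0, -0.0]
ft_force: [0.1, 0.3, 0.1]
grip_width: 0.0231
grasp_force: 0.0
```

Request:
apply_moves --pt "-0.5 0 0 0.2 0 0 0" --pt "-0.5 0 0 0.15 0 0 0" --pt "-0.5 0 0 0 0 0 0"

```text
clock: 9.22
position: [0.4638, -0.0307, 0.0786]
tcp_rot: [0.707, 0.707, -0.0, -0.0]
ft_force: [0.9, -1.3, 0.0]
grip_width: 0.0231
grasp_force: 0.0
```

Request:
apply_moves --pt "-1 0 0 0 0 0 0" --pt "-1 0 0 0 0 0 0" --pt "-1 0 0 0 0 0 0" --force 4

```text
clock: 9.6
position: [0.4639, -0.0307, 0.0788]
tcp_rot: [0.708, 0.707, 0.0, 0.0]
ft_force: [-0.2, -0.5, 0.8]
grip_width: 0.0004
grasp_force: 0.0
```

The fingers shut to 0 without catching the bar, so its height needs a better fix. I'll triangulate between the wrist and side views, which have a wide baseline.

```bash
python3 - <<'E'
from h import *
A,B=campose("scene"),campose("side")
fb=lambda U:(np.array(U)+.5)/2.5-.5+[190,210]
fa=lambda U:(np.array(U)+.5)/3.3333-.5+[220,210]
o=dict(position=[.41366,-.03102,.17171],tcp_rot=R.from_matrix([[.002,1,0],[1,-.002,0],[0,0,-1]]).as_quat())
W=campose("wrist",o)
for w,u,v in(((345,265),(315,160),(313,139)),((347.5,137),(257,292),(232,225))):print(tri(W,w,B,fb(v)),tri(W,w,A,fa(u)))
print("hinge",onz(W,[[450,131],[440,231]],.034))
o=get_obs()
im=cams.capture("side");c=im[210:330,190:350];cv2.imwrite("pics/c4.png",cv2.resize(c,None,fx=4,fy=4,interpolation=2))
print(proj(B,[o['position']]),(proj(B,[o['position']])-[190,210])*4)
E
```

```text
(array([ 0.46599869, -0.08702972,  0.08708962]), np.float64(0.0025963169910347196)) (array([ 0.46904929, -0.0984969 ,  0.06068435]), np.float64(0.0060183367255874235))
(array([0.46224711, 0.01869627, 0.08603031]), np.float64(0.004177217483220896)) (array([0.46033146, 0.02054874, 0.09457995]), np.float64(0.004508592960724676))
hinge [[ 0.56718797  0.02045392  0.034     ]
 [ 0.56932421 -0.07632512  0.034     ]]
[[297.22815367 286.64636402]] [[428.91261469 306.5854561 ]]
```

View pics/c4.png

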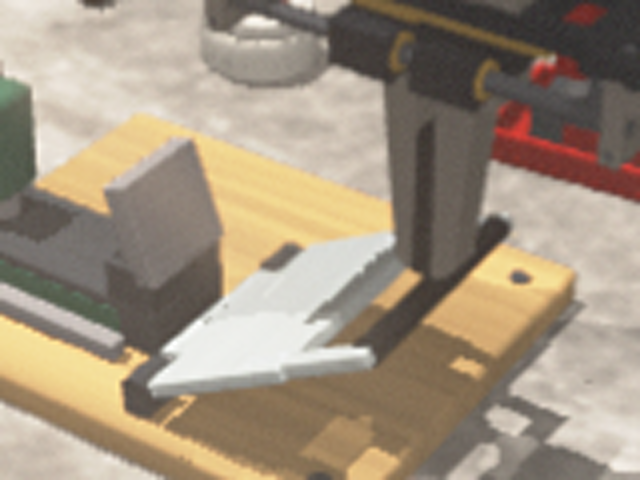

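The side crop shows the shut fingertips at (430,278), apparently hidden behind the bar and so inside the gap. I'll probe towards -x to check by force.

Request:
apply_moves --pt "-1 0 -0.1 0 0 0 0" --pt "-1 0 0 0 0 0 0"

```text
clock: 9.9
position: [0.4605, -0.0307, 0.0786]
tcp_rot: [0.707, 0.707, -0.0, -0.0]
ft_force: [-0.8, 0.1, -0.2]
grip_width: 0.0005
grasp_force: 0.0
```

Request:
apply_moves --pt "-1 0 -0.15 0 0 0 0" --pt "-1 0 0 0 0 0 0"

```text
clock: 10.15
position: [0.4559, -0.0307, 0.0786]
tcp_rot: [0.707, 0.707, -0.0, -0.0]
ft_force: [0.4, -0.1, 0.4]
grip_width: 0.0002
grasp_force: 0.0
```

No contact, so the tip is still above the bar. I'll probe downward in small steps.

Request:
apply_moves --pt "-1 0 0.2 0 0 0 0" --pt "-1 0 0 0 0 0 0" --pt "-1 0 0 0.1 0 0 0" --pt "-1 0 0 0 0 0 0"

```text
clock: 10.65
position: [0.462, -0.0307, 0.0753]
tcp_rot: [0.707, 0.707, -0.0, -0.0]
ft_force: [-0.7, 0.1, 0.7]
grip_width: 0.0005
grasp_force: 0.0
```

Request:
apply_moves --pt "-1 0 0 0.1 0 0 0" --pt "-1 0 0 0 0 0 0"

```text
clock: 10.9
position: [0.4621, -0.0307, 0.0724]
tcp_rot: [0.707, 0.707, -0.0, -0.0]
ft_force: [0.9, -0.4, 0.9]
grip_width: 0.0004
grasp_force: 0.0
```

Request:
apply_moves --pt "-1 0 0 0.1 0 0 0" --pt "-1 0 0 0 0 0 0"

```text
clock: 11.15
position: [0.4621, -0.0307, 0.0694]
tcp_rot: [0.707, 0.707, -0.0, -0.0]
ft_force: [-0.0, -0.4, 0.3]
grip_width: 0.0006
grasp_force: 0.0
```

```bash
python3 - <<'E'
from h import *
o=get_obs();im=cams.capture("wrist");cv2.imwrite("pics/w5.png",im)
P=campose("wrist",o);g=im.max(2)
print("tip proj",proj(P,[o['position'],o['position']+[0,0.045,.02],o['position']+[0,.045,0]]))
for r in range(60,270,15):
    d=np.where(g[r,200:420]<60)[0]+200
    s=np.split(d,np.where(np.diff(d)>1)[0]+1)
    print(r,[(int(a[0]),int(a[-1])) for a in s if len(a)>4])
E
```

```text
tip proj [[280.63923555 242.4988805 ]
 [280.30115683 171.37636321]
 [280.50713004 164.08795307]]
60 []
75 []
90 []
105 []
120 []
135 []
150 []
165 [(267, 288)]
180 [(267, 288)]
195 [(267, 289)]
210 [(267, 289)]
225 [(268, 290)]
240 [(268, 290)]
255 [(256, 309)]
```

```bash
python3 - <<'E'
from h import *
o=get_obs();W=campose("wrist",o);w=cv2.imread("pics/w5.png").max(2)
row=[r for r in range(140,240) if (w[r,270:286]<60).all()][0];print("wrist +y end row",row)
A,B=campose("scene"),campose("side")
for n,P in(("side",B),("scene",A)):
    im=cams.capture(n);cv2.imwrite(f"pics/{n}5.png",im)
    uv=proj(P,[[.461,.0165,.06],[.461,.0165,.075],[.461,.0165,.09]]);print(n,uv.round(1).tolist())
    c=uv[1].astype(int);g=im.max(2)[c[1]-16:c[1]+17,c[0]-20:c[0]+21];print(c);
    for r in g[::2]:print(' '.join(f"{v:3d}" for v in r[::2]))
E
```

```text
wrist +y end row 160
side [[282.2, 312.7], [282.4, 304.9], [282.7, 296.9]]
[282 304]
219 220 223 210 152 130 129 139 141 140 129 129 123 133 124  72  71  68  67  97 209
235 235 226 148 152 159 159 146 141 134 132 126 128 102  79  72  73  68 101 205 210
238 231 230 233 232 231 163 153 132 135 134 131 106  80  81  76  71  81 129 176 214
238 238 237 237 235 192 167 140 133 136 130 103  82  79  80  75  80 123 123 126 134
238 238 238 232 186 167 137 134 134 135 103  88  88  85  74  82 126 129 126 121 126
238 237 229 185 165 143 142 147 139 103  92  88  85  82  89 122 128 128 134 128 128
238 234 231 231 232 235 236 237 238 235 233 122  86  89 126 132 129 124 129 129 130
237 236 234 228 223 216 206 193 175 169 188 145  94 124 131 130 130 131 127 128 125
162 161 155 155 155 152 154 149 151 147 155 117 132 138 127 130 126 128 128 127 126
159 136 132 134 129 132 130 134 135 133 137 134 131 134 134 134 137 130 124 126 130
130 132 136 138 140 135 132 130 127 133 134 133 134 136 134 134 135 134 134 130 126
135 134 132 129 133 141 139 139 133 130 129 133 133 133 133 134 134 135 134 131 137
138 138
[... 1205 characters left out ...]
 132 127 144 185 188 165 125
156 163 173 156 158 166 168 177 186 190 199 198 149 143 142 142 153 182 189 147 127
145 144 146 147 165 170 169 164 160 171 189 180 174 158 166 162 162 162 160 151 141
145 145 145 144 150 160 165 167 172 199 210 201 169 171 200 182 172 167 163 165 168
151 147 145 147 145 141 137 145 175 211 212 193 156 189 223 226 217 192 171 164 162
183 167 161 163 156 120 104 129 161 200 205 175 156 197 225 229 231 226 194 155 151
220 208 206 200 176 132 114 137 153 154 168 153 164 207 218 222 223 223 188 159 152
212 220 222 224 216 197 175 180 173 165 151 147 177 205 213 220 221 211 170 162 166
158 184 207 219 225 224 221 221 217 203 153 147 180 196 211 218 221 190 165 164 192
```

```bash
python3 - <<'E'
from h import *
o=get_obs();W=campose("wrist",o);A,B=campose("scene"),campose("side")
print(tri(A,(298.5,298),B,(286,299.5)),tri(W,(278,160),B,(286,299.5)),tri(W,(278,160),A,(298.5,298)))
# bar plane from each fixed view: line through two bar-centre pixels, cut with plane through wrist line
def line(n,rows,c0,c1):
    g=cv2.imread(f"pics/{n}5.png").max(2);out=[]
    for r in rows:
        d=np.where(g[r,c0:c1]<100)[0]+c0
        if len(d):out.append((d.mean(),r,len(d)))
    return out
s=line("side",range(288,300,2),276,310);c=line("scene",range(283,299,2),285,312);print(s,c)
tw,dw=rays(W,[[278,170],[278,225]])
nw=np.cross(*dw)
for P,l in((B,s),(A,c)):
    for u in l[1:-1]:
        t,d=rays(P,[u[:2]]);k=nw@(tw-t)/(nw@d[0]);print((t+k*d[0]).round(4))
E
```

```text
(array([0.45503212, 0.01753392, 0.08827681]), np.float64(0.000999314391397741)) (array([0.45884155, 0.01707086, 0.0859694 ]), np.float64(0.00707843951503491)) (array([0.4589538 , 0.01707634, 0.08295428]), np.float64(0.006287932243442273))
[(np.float64(295.5), 288, 10), (np.float64(293.0), 290, 9), (np.float64(291.5), 292, 10), (np.float64(290.0), 294, 11), (np.float64(287.5), 296, 10), (np.float64(285.5), 298, 10)] [(np.float64(304.5), 283, 6), (np.float64(303.5), 285, 6), (np.float64(302.5), 287, 6), (np.float64(301.5), 289, 6), (np.float64(300.5), 291, 6), (np.float64(300.0), 293, 5), (np.float64(299.0), 295, 5), (np.float64(298.5), 297, 4)]
[ 0.4615 -0.0139  0.0837]
[ 0.4616 -0.0097  0.0825]
[ 0.4616 -0.0054  0.0814]
[0.4616 0.0017 0.082 ]
[ 0.4613 -0.0246  0.0645]
[ 0.4613 -0.0192  0.0651]
[ 0.4614 -0.0138  0.0657]
[ 0.4614 -0.0085  0.0663]
[ 0.4614 -0.0061  0.0618]
[ 0.4614 -0.0009  0.0624]
```

```bash
python3 - <<'E'
import cv2,numpy as np
w=cv2.imread("pics/w5.png")[130:280,200:360];s=cv2.imread("pics/side5.png")[230:330,250:350]
s2=cv2.imread("pics/scene5.png")[210:310,255:355]
a=cv2.resize(w,(427,400),interpolation=2);b=cv2.resize(s,(370,370),interpolation=2)
c=np.zeros((600,800,3),np.uint8);c[:400,:427]=a;c[:370,430:]=b;c[372:592,430:650]=cv2.resize(s2,(220,220),interpolation=2)
cv2.imwrite("pics/m.png",c)
E
```

```text
(no output)
```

View pics/m.png

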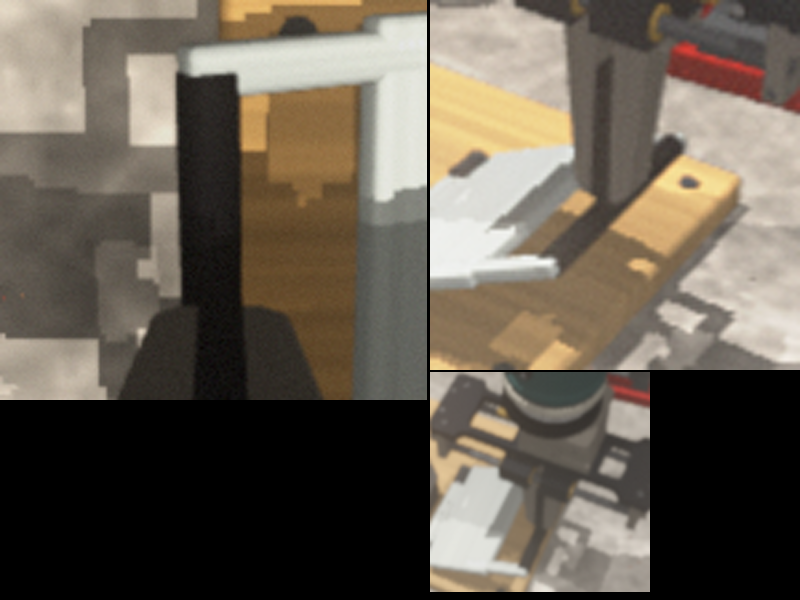

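The montage shows the shut fingertips resting right on the bar: the bar starts at (208,75), the tip is at (218,310), and the leaf edge is at column ~360. The tip width is about 27 mm for the pair. I'll raise, open narrowly, straddle the bar and grip.

Request:
apply_moves --pt "-1 0 0 -0.5 0 0 0" --pt "-0.58 0 -0.05 -0.2 0 0 0" --pt "-0.58 0 0 0 0 0 0" --pt "-0.58 0 0 0 0 0 0" --pt "-0.58 0 0 0.3 0 0 0" --pt "-0.58 0 0 0.4 0 0 0" --pt "-0.58 0 0 0.3 0 0 0" --pt "-0.58 0 0 0.2 0 0 0" --pt "-0.58 0 0 0 0 0 0"

```text
clock: 12.42
position: [0.4604, -0.0306, 0.054]
tcp_rot: [0.707, 0.707, -0.0, -0.001]
ft_force: [-0.4, 0.8, 0.5]
grip_width: 0.0192
grasp_force: 0.0
```

Request:
apply_moves --pt "-1 0 0 0 0 0 0" --pt "-1 0 0 0 0 0 0" --pt "-1 0 0 0 0 0 0" --force 5

```text
clock: 12.8
position: [0.4605, -0.0306, 0.0547]
tcp_rot: [0.707, 0.707, -0.0, -0.0]
ft_force: [-1.5, 0.8, -0.1]
grip_width: 0.0117
grasp_force: 5.0
```

The grip width is 11.7 mm, so the bar is held. Now I'll swing it along the arc.

Request:
apply_moves --pt "-1 0 0.2 -0.37 0 0 0" --pt "-1 0 0.2 -0.37 0 0 0" --pt "-1 0 0.35 -0.38 0 0 0" --pt "-1 0 0.35 -0.38 0 0 0" --pt "-1 0 0 0 0 0 0" --force 8

```text
clock: 13.42
position: [0.497, -0.0306, 0.1014]
tcp_rot: [0.708, 0.707, 0.002, 0.002]
ft_force: [4.5, 0.5, -4.1]
grip_width: 0.0113
grasp_force: 8.0
```

Request:
apply_moves --pt "-1 0 0.44 -0.28 0 0 0" --pt "-1 0 0.44 -0.28 0 0 0" --pt "-1 0 0.5 -0.15 0 0 0" --pt "-1 0 0.5 -0.15 0 0 0" --pt "-1 0 0 0 0 0 0"

```text
clock: 14.05
position: [0.5521, -0.0303, 0.1264]
tcp_rot: [0.707, 0.707, 0.001, 0.001]
ft_force: [2.2, 1.8, -0.9]
grip_width: 0.0114
grasp_force: 8.0
```

```bash
python3 - <<'E'
from h import *
o=get_obs();print(o['clock'],o['position'],o['ft_force'].round(1),o['grip_width'])
for n in("side","scene"): cv2.imwrite(f"pics/{n}6.png",cams.capture(n))
A,B=campose("scene"),campose("side")
for P,n in((B,"side"),(A,"scene")):
    # plausible bar ends for given angles, hinge .566/.574
    im=cv2.imread(f"pics/{n}6.png").max(2)
    X=o['position']+np.array([0,.047,.008]);print(n,proj(P,[X,o['position']+[0,-.03,.008]]).round(1).tolist())
    u=proj(P,[X+[0,-.02,0]])[0].astype(int);print(u)
    for r in im[u[1]-14:u[1]+15:2,u[0]-20:u[0]+21:2]:print(' '.join(f"{v:3d}" for v in r))
E
```

```text
14.05 [ 0.5520642  -0.03029431  0.12643779] [ 2.2  1.8 -0.9] 0.011423048682195194
side [[233.2, 252.7], [262.0, 232.0]]
[241 247]
219 212 215 215 207 199 197 199 194 201 205 100  72  71  74  72  87 108 108  97 158
221 223 219 220 216 213 215 207 200 193 130  72  70  72  70  70  84 104 122 192 214
229 228 229 232 234 220 210 208 172  99  77  73  74  67  80 157 191 180 205 212 208
233 237 241 240 234 225 222 160  78  76  79  71  67  98 185 202 206 204 201 198 209
237 238 239 240 242 240 114  82  78  79  69  71 162 211 205 200 199 202 208 169 182
233 236 237 238 204 124  89  87  81  75 103 191 216 211 210 207 207 197 195 131 138
235 234 234 233 227 235 160  85  85 112 240 242 235 215 216 223 222 225 226 160 129
236 238 238 232 158 163 126  90  98 209 241 241 241 243 237 224 183 220 159 130 128
234 235 217 190 155 145 123 116 119 152 240 238 239 239 228 172 138 133 128 132 127
239 217 177 170 159 150 137 125 121 130 238 238 220 220 137 136 132 126 128 128 129
195 181 161 150 155 150 139 127 124 121 205 204 134 138 137 132 132 130 129 131 129
196 155 134 155 157 148 136 129 126 134 205 15
[... 898 characters left out ...]
 123 120 117  94 121 175 176
172 190 176 127 114 112 112 110  99  85  82  84 127 129 121 120 107  88 118 134 134
148 164 139 122 119 113 111 106  88  84  84 120 137 123 121 121 102 101 134 135 134
120 121 124 122 122 118 110  97  85  84 112 188 142 122 122 127 116 120 135 137 137
123 120 121 124 122 121 118 167 130  92 168 182 126 122 124 131 132 133 133 134 135
124 117 119 122 124 122 133 206 195 134 191 146 123 123 128 134 135 135 135 134 133
124 116 118 120 123 122 130 152 150 175 175 126 123 125 132 134 136 135 135 135 135
119 103 109 115 118 124 133 142 136 181 140 124 124 129 132 133 134 136 136 136 140
113  97  94  96 104 118 140 141 134 156 125 124 127 135 136 137 136 136 136 139 157
```

The bar is following and is near upright. I'll continue gently until the plate pushes back.

Request:
apply_moves --pt "-1 0 0.4 -0.03 0 0 0" --pt "-1 0 0.4 -0.03 0 0 0" --pt "-1 0 0.35 0.05 0 0 0" --pt "-1 0 0 0 0 0 0"

```text
clock: 14.65
position: [0.5866, -0.0306, 0.1257]
tcp_rot: [0.707, 0.707, 0.001, 0.001]
ft_force: [1.7, 3.4, 0.9]
grip_width: 0.0116
grasp_force: 8.0
```

Request:
apply_moves --pt "-1 0 0.2 0.07 0 0 0" --pt "-1 0 0 0 0 0 0"

```text
clock: 14.9
position: [0.5923, -0.0306, 0.1243]
tcp_rot: [0.707, 0.707, 0.001, 0.001]
ft_force: [1.8, 2.9, 3.1]
grip_width: 0.0115
grasp_force: 8.0
```

Request:
apply_moves --pt "-1 0 0.15 0.06 0 0 0" --pt "-1 0 0 0 0 0 0"

```text
clock: 15.15
position: [0.597, -0.0306, 0.1229]
tcp_rot: [0.707, 0.707, 0.001, 0.001]
ft_force: [2.0, 4.1, 4.5]
grip_width: 0.0117
grasp_force: 8.0
```

Request:
apply_moves --pt "-1 0 0.12 0.02 0 0 0" --pt "-1 0 0 0 0 0 0"

```text
clock: 15.4
position: [0.5999, -0.0305, 0.122]
tcp_rot: [0.707, 0.707, 0.001, 0.001]
ft_force: [0.2, 2.9, 4.2]
grip_width: 0.0116
grasp_force: 8.0
```

Request:
apply_moves --pt "-1 0 0.12 0.03 0 0 0" --pt "-1 0 0 0 0 0 0"

```text
clock: 15.65
position: [0.6032, -0.0304, 0.1209]
tcp_rot: [0.707, 0.707, 0.001, 0.0]
ft_force: [0.1, 3.9, 4.5]
grip_width: 0.0113
grasp_force: 8.0
```

Request:
apply_moves --pt "-1 0 0.1 0.03 0 0 0" --pt "-1 0 0 0 0 0 0"

```text
clock: 15.9
position: [0.606, -0.0304, 0.1199]
tcp_rot: [0.707, 0.707, 0.001, 0.0]
ft_force: [-0.0, 3.0, 5.3]
grip_width: 0.0118
grasp_force: 8.0
```

Request:
apply_moves --pt "-1 0 0.1 0.02 0 0 0" --pt "-1 0 0 0 0 0 0"

```text
clock: 16.15
position: [0.6084, -0.0305, 0.1189]
tcp_rot: [0.707, 0.707, -0.0, -0.0]
ft_force: [-1.2, 5.0, 6.2]
grip_width: 0.0119
grasp_force: 8.0
```

Request:
apply_moves --pt "-1 0 0.1 0.02 0 0 0" --pt "-1 0 0 0 0 0 0"

```text
clock: 16.4
position: [0.6085, -0.031, 0.1181]
tcp_rot: [0.708, 0.707, -0.003, -0.002]
ft_force: [-8.5, 3.7, 10.3]
grip_width: 0.0117
grasp_force: 8.0
```

Request:
apply_moves --pt "-1 0 0.1 0.02 0 0 0" --pt "-1 0 0 0 0 0 0"

```text
clock: 16.65
position: [0.6086, -0.0319, 0.1165]
tcp_rot: [0.708, 0.706, -0.005, -0.004]
ft_force: [-14.4, 1.8, 12.0]
grip_width: 0.0115
grasp_force: 8.0
```

The leaf is against the plate: x stopped at 0.6085 with -14 N. I'll release, lift, and go above the block's grip.

Request:
apply_moves --pt "-0.3 0 -0.05 0 0 0 0" --pt "-0.3 0 0 0 0 0 0" --pt "-0.3 0 0 0 0 0 0" --pt "-0.3 0 0 -0.5 0 0 0" --pt "-0.3 0 0 -1 0 0 0" --pt "-0.3 0 0 -1 0 0 0" --pt "1 0 0.8 -0.3 0 0 0" --pt "1 0 0.8 0 0 0 0" --pt "1 0 0.8 0 0 0 0" --pt "1 0 0 0 0 0 0" --pt "1 0 0 0 0 0 0"

```text
clock: 18.02
position: [0.6843, -0.0308, 0.202]
tcp_rot: [0.707, 0.707, -0.0, -0.0]
ft_force: [-0.6, -0.9, -0.0]
grip_width: 0.0796
grasp_force: 0.0
```

```bash
python3 - <<'E'
from h import *
o=get_obs();print(o['clock'],o['position'],R.from_quat(o['tcp_rot']).as_matrix()[:,0].round(3),o['ft_force'].round(1),o['grip_width'])
A,B=campose("scene"),campose("side");cent={}
for n,P in(("wrist",campose("wrist",o)),("side",B),("scene",A)):
    im=cams.capture(n);cv2.imwrite(f"pics/{n}7.png",im);hsv=cv2.cvtColor(im,cv2.COLOR_BGR2HSV)
    m=cv2.inRange(hsv,(55,60,25),(95,255,255))
    u=proj(P,[[.685,-.029,.085]])[0];print(n,u.round(1))
    k,l,s,c=cv2.connectedComponentsWithStats(m)
    for i in range(1,k):
        if s[i,4]>40 and np.hypot(*(c[i]-u))<60:
            pts=np.argwhere(l==i)[:,::-1];print(s[i],c[i].round(1),onz(P,[c[i]],.106)[0].round(4),onz(P,[c[i]],.085)[0].round(4))
            if n=="wrist":
                r=cv2.minAreaRect(onz(P,pts,.106)[:,:2].astype(np.float32));print(np.round(r[0],4),np.round(r[1],4),r[2])
# bar line now: dark pixels around predicted upright bar
for n,P in(("side",B),("scene",A)):
    g=cv2.imread(f"pics/{n}7.png").max(2)
    for a in(95,105,110,115):
        t=np.radians(a);q=proj(P,[[.567-.12*np.cos(t),y,.03+.12*np.sin(t)] for y in(-.06,-.027,.005)]).round().astype(int)
        print(n,a,q.tolist(),[int(g[v[1],v[0]]) for v in q])
E
```

```text
18.025 [ 0.68429385 -0.03082423  0.20198479] [ 0.001  1.    -0.   ] [-0.6 -0.9 -0. ] 0.07962279013634493
wrist [282.1 189.5]
[272 175  23  31 435] [283.1 187.9] [ 0.6858 -0.0225  0.106 ] [ 0.6859 -0.0276  0.085 ]
[ 0.6863 -0.0243] [0.0179 0.0247] 4.6063079833984375
side [190.1 241.6]
scene [209.6 241.3]
side 95 [[249, 220], [237, 228], [225, 236]] [187, 202, 225]
side 105 [[239, 218], [227, 226], [214, 234]] [76, 78, 104]
side 110 [[235, 218], [222, 226], [210, 234]] [77, 75, 114]
side 115 [[230, 219], [218, 226], [205, 234]] [73, 80, 122]
scene 95 [[258, 229], [251, 242], [243, 254]] [156, 158, 158]
scene 105 [[250, 227], [242, 239], [234, 251]] [190, 171, 91]
scene 110 [[245, 226], [238, 238], [230, 251]] [85, 82, 86]
scene 115 [[241, 226], [234, 238], [226, 250]] [201, 191, 92]
```

The leaf reads 110° in both views: the bar pixels are dark at the 110° prediction. The grip is at (0.686,-0.026). I'll descend with a moderate opening and grip it.

Request:
apply_moves --pt "0.3 0.13 0.05 0 0 0 0" --pt "0.3 0 0 0.3 0 0 0" --pt "0.3 0 0 0.8 0 0 0" --pt "0.3 0 0 0.8 0 0 0" --pt "0.3 0 0 0.8 0 0 0" --pt "0.3 0 0 0.8 0 0 0" --pt "0.3 0 0 0.5 0 0 0" --pt "0.3 0 0 0.3 0 0 0" --pt "0.3 0 0 0 0 0 0" --force 10

```text
clock: 19.3
position: [0.6862, -0.027, 0.0723]
tcp_rot: [0.707, 0.707, -0.0, -0.0]
ft_force: [-1.0, 0.2, 0.2]
grip_width: 0.0596
grasp_force: 0.0
```

Request:
apply_moves --pt "-1 0 0 0 0 0 0" --pt "-1 0 0 0 0 0 0" --pt "-1 0 0 0 0 0 0" --pt "-1 0 0 0 0 0 0" --pt "-1 0 0 0 0 0 0"

```text
clock: 19.92
position: [0.6857, -0.027, 0.0728]
tcp_rot: [0.707, 0.707, -0.001, -0.0]
ft_force: [-3.6, 0.7, 2.8]
grip_width: 0.02
grasp_force: 10.0
```

```bash
python3 - <<'E'
from h import *
o=dict(position=[.41366,-.03102,.17171],tcp_rot=R.from_matrix([[.002,1,0],[1,-.002,0],[0,0,-1]]).as_quat())
W=campose("wrist",o);hsv=cv2.cvtColor(cv2.imread("pics/w2.png"),cv2.COLOR_BGR2HSV)
m=cv2.inRange(hsv,(10,90,60),(28,255,255));m[:,:310]=0
def fit(pts):
    X=onz(W,pts,.018)[:,:2].astype(np.float32);v=cv2.fitLine(X,cv2.DIST_HUBER,0,.001,.001).ravel();return v
L=[(np.where(m[r])[0][0],r) for r in range(125,290,3)];print("-x edge",fit(L))
T=[(c,np.where(m[95:135,c])[0][0]+95) for c in range(345,555,5) if m[95:135,c].any()];print("+y edge",fit(T))
Bt=[(c,np.where(m[270:315,c])[0][-1]+270) for c in range(345,535,5) if m[270:315,c].any()];print("-y edge",fit(Bt))
print(get_obs()['ft_force'].round(1),get_obs()['wrist_torque'].round(2))
E
```

```text
-x edge [ 0.01074945 -0.99994224  0.46222106 -0.05271155]
+y edge [0.999915   0.01303809 0.56774664 0.03769599]
-y edge [ 0.99988437  0.01520804  0.576291   -0.16416535]
[-3.6  0.7  2.8] [-0.09  0.64  0.01]
```

The jig's yaw is +0.0125 rad, agreed by three bed edges. I'll tighten the grip and slide the block out along the jig's -y.

Request:
apply_moves --pt "-1 0 0 0 0 0 0" --pt "-1 -0.2 0 0 0 0 0" --pt "-1 -0.4 0.01 0 0 0 0" --pt "-1 -0.5 0.01 0 0 0 0" --force 40

```text
clock: 20.42
position: [0.6869, -0.0474, 0.0749]
tcp_rot: [0.705, 0.709, 0.005, -0.005]
ft_force: [-7.7, 14.7, 13.4]
grip_width: 0.0198
grasp_force: 40.0
```

Request:
apply_moves --pt "-1 -0.5 0.01 0 0 0 0" --pt "-1 -0.5 0.01 0 0 0 0" --pt "-1 -0.5 0.01 0 0 0 0" --pt "-1 -0.5 0.01 0 0 0 0" --pt "-1 -0.4 0.01 0 0 0 0" --pt "-1 0 0 0 0 0 0"

```text
clock: 21.18
position: [0.6885, -0.135, 0.0723]
tcp_rot: [0.708, 0.706, -0.001, 0.001]
ft_force: [0.5, -0.7, -1.8]
grip_width: 0.0194
grasp_force: 39.9
```

```bash
python3 - <<'E'
from h import *
o=get_obs();print(o['clock'],o['position'],R.from_quat(o['tcp_rot']).as_matrix().round(3).tolist(),o['ft_force'].round(1),o['wrist_torque'].round(2),o['grip_width'])
A,B=campose("scene"),campose("side")
for n,P in(("side",B),("scene",A)):
    im=cams.capture(n);cv2.imwrite(f"pics/{n}8.png",im);g=im.max(2)
    for a in(95,102,106,110,114):
        t=np.radians(a);q=proj(P,[[.567-.12*np.cos(t),y,.03+.12*np.sin(t)] for y in(-.06,-.04,-.027,-.01,.005)]).round().astype(int)
        print(n,a,[int(g[v[1],v[0]]) for v in q])
    d=cv2.absdiff(im,cv2.imread(f"pics/{n}7.png")).max(2)
    t=np.radians(110);q=proj(P,[[.567-.12*np.cos(t),y,.03+.12*np.sin(t)] for y in(-.04,-.01)]).round().astype(int)
    print("diff at bar",[int(d[v[1]-3:v[1]+4,v[0]-6:v[0]+7].mean()) for v in q])
E
```

```text
21.175 [ 0.68847204 -0.13501067  0.07225797] [[0.004, 1.0, 0.0], [1.0, -0.004, -0.002], [-0.002, 0.0, -1.0]] [ 0.5 -0.7 -1.8] [-0.42 -0.25 -0.03] 0.01937075683986379
side 95 [148, 152, 175, 167, 198]
side 102 [62, 62, 66, 76, 99]
side 106 [66, 67, 72, 79, 103]
side 110 [99, 66, 75, 100, 147]
side 114 [183, 82, 105, 123, 203]
diff at bar [41, 33]
scene 95 [134, 106, 108, 115, 189]
scene 102 [77, 78, 81, 83, 86]
scene 106 [91, 89, 95, 92, 177]
scene 110 [140, 107, 114, 118, 214]
scene 114 [131, 108, 112, 123, 214]
diff at bar [63, 51]
```

The leaf has gone from 110° to about 103°. The gripper body, 189 mm long across the bar, most likely caught the leaf's arm during the slide. To mend it I'll let go of the block, swing the leaf back, reseat the block, set the leaf again, and slide out with the gripper turned 90° so the body stays clear of the bar.

Request:
apply_moves --pt "0.3 0 0 0 0 0 0" --pt "0.3 0 0 0 0 0 0" --pt "0.3 0 0 -0.6 0 0 0" --pt "0.3 0 0 -1 0 0 0" --pt "0.3 0 0 -1 0 0 0" --pt "0.3 0 0 -1 0 0 0" --pt "-0.3 0 0 -1 0 0 0" --pt "-0.3 0.9 -0.8 0 0 0 0" --pt "-0.3 0.9 -0.8 0 0 0 0" --pt "-0.3 0.9 -0.8 0 0 0 0" --pt "-0.3 0.8 -0.75 0 0 0 0" --pt "-0.3 0 0 0 0 0 0" --force 8

```text
clock: 22.78
position: [0.5934, -0.0242, 0.2128]
tcp_rot: [0.706, 0.708, 0.001, 0.001]
ft_force: [0.2, -0.7, 0.6]
grip_width: 0.0324
grasp_force: 0.0
```

```bash
python3 - <<'E'
from h import *
o=get_obs();print(o['clock'],o['position'],o['grip_width'],o['ft_force'].round(1))
im=cams.capture("wrist");cv2.imwrite("pics/w9.png",im);P=campose("wrist",o)
u=proj(P,[[.594,.0,.147],[.594,-.02,.147],[o['position'][0],-.01,.147]]);print(u)
g=im.max(2)
for r in(150,170,190,200):
    d=np.where(g[r,180:420]<65)[0]+180;s=np.split(d,np.where(np.diff(d)>1)[0]+1)
    print(r,[(int(a[0]),int(a[-1]),onz(P,[[(a[0]+a[-1])/2,r]],.147)[0].round(4).tolist()) for a in s if len(a)>4])
E
```

```text
22.775 [ 0.59340479 -0.02419289  0.21284209] 0.03238113112110841 [ 0.2 -0.7  0.6]
[[281.74348644 176.58453399]
 [281.64755589 203.13685353]
 [280.88063956 189.99522635]]
150 [(278, 292, [0.5962, 0.0193, 0.147])]
170 [(278, 292, [0.5963, 0.0048, 0.147])]
190 [(278, 292, [0.5964, -0.01, 0.147])]
200 [(278, 292, [0.5965, -0.0176, 0.147])]
```

Request:
apply_moves --pt "-0.3 0 0.1 0.6 0 0 0" --pt "-0.3 0 0 0.9 0 0 0" --pt "-0.3 0 0 0.9 0 0 0" --pt "-0.3 0 0 0.5 0 0 0" --pt "-1 0 0 0 0 0 0" --pt "-1 0 0 0 0 0 0" --pt "-1 0 0 0 0 0 0"

```text
clock: 23.7
position: [0.5974, -0.027, 0.1243]
tcp_rot: [0.707, 0.707, 0.0, 0.0]
ft_force: [-1.0, 0.3, -1.3]
grip_width: 0.0117
grasp_force: 8.0
```

Request:
apply_moves --pt "-1 0 -0.5 -0.06 0 0 0" --pt "-1 0 -0.5 -0.06 0 0 0" --pt "-1 0 -0.5 0.05 0 0 0" --pt "-1 0 -0.5 0.1 0 0 0" --pt "-1 0 -0.5 0.18 0 0 0" --pt "-1 0 -0.45 0.22 0 0 0" --pt "-1 0 0 0 0 0 0"

```text
clock: 24.58
position: [0.5052, -0.0275, 0.1099]
tcp_rot: [0.708, 0.707, -0.002, -0.001]
ft_force: [-4.4, -2.5, 0.6]
grip_width: 0.0117
grasp_force: 8.0
```

Request:
apply_moves --pt "-0.3 0 0 0 0 0 0" --pt "-0.3 0 0 0 0 0 0" --pt "-0.3 0 0 -1 0 0 0" --pt "-0.3 0 0 -1 0 0 0" --pt "0.3 -0.5 0.87 0 0 0 0" --pt "0.3 -0.5 0.87 0 0 0 0" --pt "0.3 -0.5 0.87 0 0 0 0" --pt "0.3 -0.5 0.87 0 0 0 0" --pt "0.3 -0.5 0.87 0 0 0 0" --pt "0.3 -0.5 0.87 0 0 0 0" --pt "0.3 -0.55 0.85 0 0 0 0" --pt "0.3 0 0 0 0 0 0"

```text
clock: 26.08
position: [0.6915, -0.1345, 0.1696]
tcp_rot: [0.708, 0.706, 0.0, -0.0]
ft_force: [-0.2, 0.3, 0.5]
grip_width: 0.0594
grasp_force: 0.0
```

```bash
python3 - <<'E'
from h import *
o=get_obs();print(o['clock'],o['position'],o['grip_width'],R.from_quat(o['tcp_rot']).as_matrix()[:,0].round(3))
A,B=campose("scene"),campose("side")
for n,P in(("wrist",campose("wrist",o)),("side",B),("scene",A)):
    im=cams.capture(n);cv2.imwrite(f"pics/{n}10.png",im);hsv=cv2.cvtColor(im,cv2.COLOR_BGR2HSV)
    if n=="wrist":
        m=cv2.inRange(hsv,(55,60,25),(95,255,255));k,l,s,c=cv2.connectedComponentsWithStats(m)
        u=proj(P,[[.6885,-.135,.106]])[0]
        for i in range(1,k):
            if s[i,4]>40 and np.hypot(*(c[i]-u))<70:
                r=cv2.minAreaRect(onz(P,np.argwhere(l==i)[:,::-1],.106)[:,:2].astype(np.float32));print(s[i],np.round(r[0],4),np.round(r[1],4),r[2])
    else:
        g=im.max(2);q=proj(P,[[.506,y,.133] for y in(-.06,-.04,-.01)]).round().astype(int);print([int(g[v[1],v[0]]) for v in q])
E
```

```text
26.075 [ 0.69152332 -0.13454559  0.16956827] 0.059413501375492776 [0.003 1.    0.001]
[ 264  127   28   52 1275] [ 0.6891 -0.0928] [0.0361 0.0191] 89.84719848632812
[66, 70, 67]
[80, 83, 87]
```

```bash
python3 - <<'E'
from h import *
A,B=campose("scene"),campose("side")
for k_ in (8,10):
  for n,P in(("side",B),("scene",A)):
    im=cv2.imread(f"pics/{n}{k_}.png");hsv=cv2.cvtColor(im,cv2.COLOR_BGR2HSV);m=cv2.inRange(hsv,(60,50,25),(95,255,255))
    k,l,s,c=cv2.connectedComponentsWithStats(m)
    print(k_,n,[(s[i].tolist(),c[i].round(1).tolist()) for i in range(1,k) if s[i,4]>25 and 150<c[i][0]<300 and 150<c[i][1]<320],proj(P,[[.688,-.135,.084],[.688,-.097,.084]]).round(1).tolist())
im=cv2.imread("pics/wrist10.png");hsv=cv2.cvtColor(im,cv2.COLOR_BGR2HSV);m=cv2.inRange(hsv,(55,60,25),(95,255,255))
ys,xs=np.where(m[120:185,255:300]);print([(r+120,int((ys==r).sum()),int(hsv[r+120,255:300,2][m[r+120,255:300]>0].mean())) for r in range(5,62,4) if (ys==r).any()])
E
```

```text
8 side [([213, 209, 10, 20, 100], [217.7, 219.7])] [[226.2, 218.2], [213.5, 226.1]]
8 scene [] [[232.0, 207.1], [223.9, 218.7]]
10 side [([207, 213, 14, 6, 50], [213.3, 215.4])] [[226.2, 218.2], [213.5, 226.1]]
10 scene [([220, 210, 7, 7, 26], [223.3, 212.9])] [[232.0, 207.1], [223.9, 218.7]]
[(129, 17, 63), (133, 22, 63), (137, 22, 64), (141, 24, 64), (145, 26, 89), (149, 27, 110), (153, 27, 113), (157, 28, 111), (161, 27, 112), (165, 25, 114), (169, 25, 111), (173, 25, 110), (177, 21, 98)]
```

The wrist view puts the block's grip at y ≈ -0.099, so it slipped in the pads and was not fully out. The leaf is back at about 59° and clear. I'll regrip with the yaw matched to the jig and slide the block back to its seat.

Request:
apply_moves --pt "0.3 0.6 -0.08 0 0 0 -0.15" --pt "0.3 0.58 0 0.2 0 0 0" --pt "0.3 0 0 0.9 0 0 0" --pt "0.3 0 0 0.9 0 0 0" --pt "0.3 0 0 0.8 0 0 0" --pt "0.3 0 0 0.44 0 0 0" --pt "-1 0 0 0 0 0 0" --pt "-1 0 0 0 0 0 0" --pt "-1 0 0 0 0 0 0" --pt "-1 0 0 0 0 0 0" --force 20

```text
clock: 27.48
position: [0.6883, -0.0983, 0.0743]
tcp_rot: [0.702, 0.712, 0.0, 0.0]
ft_force: [-0.2, -0.7, 0.4]
grip_width: 0.0216
grasp_force: 0.0
```

Request:
apply_moves --pt "-1 0.4 0 0 0 0 0" --pt "-1 0.5 0 0 0 0 0" --pt "-1 0.5 0 0 0 0 0" --pt "-1 0.5 0 0 0 0 0" --pt "-1 0.3 0 0 0 0 0" --pt "-1 0 0 0 0 0 0"

```text
clock: 28.22
position: [0.6873, -0.0313, 0.0741]
tcp_rot: [0.702, 0.712, 0.0, 0.0]
ft_force: [-1.3, 0.4, 6.0]
grip_width: 0.0203
grasp_force: 20.0
```

Request:
apply_moves --pt "-1 0.1 0 0 0 0 0" --pt "-1 0.06 0 0 0 0 0" --pt "-1 0 0 0 0 0 0"

```text
clock: 28.6
position: [0.687, -0.0278, 0.0733]
tcp_rot: [0.702, 0.712, -0.0, 0.0]
ft_force: [-0.8, -1.7, 2.0]
grip_width: 0.0202
grasp_force: 20.0
```

```bash
python3 - <<'E'
from h import *
o=get_obs();print(o['clock'],o['position'],o['ft_force'].round(1),o['wrist_torque'].round(2))
E
```

```text
28.6 [ 0.68695031 -0.02781329  0.073262  ] [-0.8 -1.7  2. ] [-0.73 -0.34 -0.02]
```

Request:
apply_moves --pt "-1 0.02 0.05 0 0 0 0" --pt "-1 0 0 0 0 0 0"

```text
clock: 28.85
position: [0.6878, -0.027, 0.0731]
tcp_rot: [0.702, 0.712, -0.001, -0.0]
ft_force: [-2.6, -2.5, 2.8]
grip_width: 0.0199
grasp_force: 20.0
```

Request:
apply_moves --pt "0.3 0 0 0 0 0 0" --pt "0.3 0 0 0 0 0 0" --pt "0.3 0 0 -1 0 0 0" --pt "0.3 0 0 -1 0 0 0" --pt "-0.3 0 0 -1 0 0 0" --pt "-0.3 0 -0.9 -0.3 0 0 0" --pt "-0.3 0 -0.9 0 0 0 0" --pt "-0.3 0 -0.9 0 0 0 0" --pt "-0.3 0 -0.9 0 0 0 0" --pt "-0.3 0 -0.9 0 0 0 0" --pt "-0.3 0 -0.9 0 0 0 0" --pt "-0.3 0 -0.6 0 0 0 0"

```text
clock: 30.35
position: [0.5077, -0.0285, 0.1728]
tcp_rot: [0.702, 0.712, 0.0, 0.0]
ft_force: [-0.2, -0.6, 0.3]
grip_width: 0.0322
grasp_force: 0.0
```

```bash
python3 - <<'E'
from h import *
o=get_obs();print(o['clock'],o['position'],o['grip_width'],o['ft_force'].round(1))
im=cams.capture("wrist");P=campose("wrist",o);g=im.max(2);cv2.imwrite("pics/w11.png",im)
print(proj(P,[[.506,-.01,.133]]))
for r in(150,170,190):
    d=np.where(g[r,180:420]<65)[0]+180;s=np.split(d,np.where(np.diff(d)>1)[0]+1)
    print(r,[(int(a[0]),int(a[-1]),onz(P,[[(a[0]+a[-1])/2,r]],.133)[0].round(4).tolist()) for a in s if len(a)>4])
E
```

```text
30.35 [ 0.50766659 -0.0285112   0.17277342] 0.03223208432950388 [-0.2 -0.6  0.3]
[[278.74195823 193.26521967]]
150 [(270, 287, [0.5055, 0.0185, 0.133])]
170 [(270, 287, [0.5056, 0.0055, 0.133])]
190 [(270, 287, [0.5058, -0.0078, 0.133])]
```

Request:
apply_moves --pt "-0.3 0 -0.06 0.6 0 0 0" --pt "-0.3 0 0 0.9 0 0 0" --pt "-0.3 0 0 0.5 0 0 0" --pt "-1 0 0 0 0 0 0" --pt "-1 0 0 0 0 0 0" --pt "-1 0 0 0 0 0 0" --force 8

```text
clock: 31.15
position: [0.5062, -0.029, 0.1133]
tcp_rot: [0.702, 0.712, -0.0, -0.0]
ft_force: [-3.4, 1.3, 3.2]
grip_width: 0.0108
grasp_force: 8.3
```

Request:
apply_moves --pt "-1 0 0.5 -0.22 0 0 0" --pt "-1 0 0.5 -0.22 0 0 0" --pt "-1 0 0.52 -0.1 0 0 0" --pt "-1 0 0.52 -0.03 0 0 0" --pt "-1 0 0.42 0.02 0 0 0" --pt "-1 0 0.42 0.06 0 0 0" --pt "-1 0 0.2 0.06 0 0 0" --pt "-1 0 0 0 0 0 0"

```text
clock: 32.15
position: [0.6031, -0.0277, 0.1285]
tcp_rot: [0.702, 0.712, 0.003, 0.003]
ft_force: [2.2, 0.7, 9.1]
grip_width: 0.0026
grasp_force: 6.7
```

Request:
apply_moves --pt "-1 0 0.15 0.04 0 0 0" --pt "-1 0 0.1 0.03 0 0 0" --pt "-1 0 0 0 0 0 0"

```text
clock: 32.52
position: [0.6104, -0.0277, 0.1264]
tcp_rot: [0.702, 0.712, 0.003, 0.003]
ft_force: [3.3, 0.1, 6.9]
grip_width: 0.0004
grasp_force: 3.7
```

The bar slipped out under the fingertips (width 0). The usable tip evidently sits about 20 mm higher than the TCP reading, so I need to grasp lower. I'll lift and measure the leaf.

Request:
apply_moves --pt "-1 0 0 -1 0 0 0" --pt "-0.3 0 0 -1 0 0 0" --pt "-0.3 0 0 -0.5 0 0 0" --pt "-0.3 0 0 0 0 0 0"

```text
clock: 33.02
position: [0.6073, -0.028, 0.1995]
tcp_rot: [0.702, 0.712, 0.001, 0.001]
ft_force: [0.4, 0.8, -0.1]
grip_width: 0.0286
grasp_force: 0.0
```

```bash
python3 - <<'E'
from h import *
o=get_obs();print(o['clock'],o['position'],o['grip_width'],o['ft_force'].round(1))
A,B=campose("scene"),campose("side")
im=cams.capture("wrist");P=campose("wrist",o);g=im.max(2);cv2.imwrite("pics/w12.png",im)
for r in(140,160,180,195):
    d=np.where(g[r,100:420]<65)[0]+100;s=np.split(d,np.where(np.diff(d)>1)[0]+1)
    print(r,[(int(a[0]),int(a[-1]),onz(P,[[(a[0]+a[-1])/2,r]],.145)[0].round(4).tolist()) for a in s if 7<len(a)<40])
for n,Q in(("side",B),("scene",A)):
    im=cams.capture(n);cv2.imwrite(f"pics/{n}12.png",im);g=im.max(2)
    for a in range(80,118,4):
        t=np.radians(a);q=proj(Q,[[.5675-.12*np.cos(t),y,.03+.12*np.sin(t)] for y in(-.06,-.04,-.027,-.01,.005)]).round().astype(int)
        print(n,a,[int(g[v[1],v[0]]) for v in q])
E
```

```text
33.025 [ 0.60733033 -0.02798197  0.19945545] 0.028612132786930717 [ 0.4  0.8 -0.1]
140 []
160 [(279, 293, [0.6104, 0.0102, 0.145])]
180 [(278, 293, [0.6103, -0.0038, 0.145])]
195 [(279, 293, [0.6108, -0.0145, 0.145])]
side 80 [148, 115, 109, 135, 135]
side 84 [156, 161, 141, 120, 136]
side 88 [180, 147, 140, 142, 220]
side 92 [211, 136, 197, 196, 234]
side 96 [211, 135, 201, 200, 222]
side 100 [134, 201, 214, 214, 170]
side 104 [100, 151, 139, 102, 106]
side 108 [68, 68, 73, 90, 114]
side 112 [70, 66, 74, 99, 118]
side 116 [66, 76, 84, 113, 112]
scene 80 [206, 197, 136, 134, 135]
scene 84 [206, 131, 133, 146, 135]
scene 88 [138, 136, 132, 141, 144]
scene 92 [111, 134, 133, 135, 144]
scene 96 [134, 134, 134, 136, 148]
scene 100 [133, 130, 109, 112, 100]
scene 104 [199, 160, 108, 111, 99]
scene 108 [105, 80, 82, 85, 88]
scene 112 [129, 80, 84, 89, 95]
scene 116 [205, 88, 109, 106, 148]
```

The bar reads x≈0.610, so the leaf is at about 110°. I'll confirm contact with a proper, deeper grip and a gentle push.

Request:
apply_moves --pt "-0.3 0 0.1 0.8 0 0 0" --pt "-0.3 0 0 0.9 0 0 0" --pt "-0.3 0 0 0.9 0 0 0" --pt "-0.3 0 0 0.2 0 0 0" --pt "-1 0 0 0 0 0 0" --pt "-1 0 0 0 0 0 0" --pt "-1 0 0 0 0 0 0" --force 6

```text
clock: 34.05
position: [0.6102, -0.0278, 0.1154]
tcp_rot: [0.702, 0.712, 0.001, 0.001]
ft_force: [-0.3, 0.4, 1.3]
grip_width: 0.012
grasp_force: 6.0
```

Request:
apply_moves --pt "-1 0 0.06 0 0 0 0" --pt "-1 0 0.06 0 0 0 0" --pt "-1 0 0 0 0 0 0"

```text
clock: 34.42
position: [0.611, -0.0277, 0.1149]
tcp_rot: [0.702, 0.712, -0.002, -0.001]
ft_force: [-8.7, 0.8, 8.0]
grip_width: 0.0115
grasp_force: 6.0
```

Contact is confirmed: it stopped at 0.611 with -8.7 N. I'll relieve the load, release, and compute the turn to the other orientation above the grip.

Request:
apply_moves --pt "-1 0 -0.09 0 0 0 0" --pt "-0.3 0 0 0 0 0 0" --pt "-0.3 0 0 0 0 0 0" --pt "-0.3 0 0 -0.5 0 0 0" --pt "-0.3 0 0 -1 0 0 0" --pt "-0.3 0 0 -1 0 0 0"

```text
clock: 35.17
position: [0.6107, -0.0277, 0.191]
tcp_rot: [0.702, 0.712, 0.0, 0.0]
ft_force: [1.0, -0.4, 1.0]
grip_width: 0.0322
grasp_force: 0.0
```

```bash
python3 - <<'E'
from plan import *
o=get_obs();print(o['clock'],o['position'],o['ft_force'].round(1))
rows([.611,-.0277,o['position'][2]],R.from_quat(o['tcp_rot']).as_matrix(),[.6875,-.027,.19],.0125,16)
E
```

```text
35.175 [ 0.61067157 -0.02769704  0.19104643] [ 1.  -0.4  1. ]
[[-0.0, 0.16, 0.0, 0.0, 0.0, 0.98], [0.01, 0.16, 0.0, 0.0, 0.0, 0.98], [0.03, 0.16, 0.0, 0.0, 0.0, 0.98], [0.05, 0.15, 0.0, 0.0, 0.0, 0.98], [0.06, 0.15, 0.0, 0.0, 0.0, 0.98], [0.07, 0.14, 0.0, 0.0, 0.0, 0.98], [0.09, 0.13, 0.0, 0.0, 0.0, 0.98], [0.1, 0.12, 0.0, 0.0, 0.0, 0.98], [0.11, 0.11, 0.0, 0.0, 0.0, 0.98], [0.12, 0.1, 0.01, 0.0, 0.0, 0.98], [0.13, 0.09, 0.0, 0.0, 0.0, 0.98], [0.14, 0.08, 0.01, 0.0, 0.0, 0.98], [0.15, 0.06, 0.0, 0.0, 0.0, 0.98], [0.15, 0.05, 0.01, 0.0, 0.0, 0.98], [0.16, 0.03, 0.0, 0.0, 0.0, 0.98], [0.16, 0.02, 0.01, 0.0, 0.0, 0.98]]
end [ 0.6874 -0.0271  0.1899] [1.    0.017 0.001]
```

Request:
apply_moves --pt "0.3 0 0.16 0 0 0 0.98" --pt "0.3 0.01 0.16 0 0 0 0.98" --pt "0.3 0.03 0.16 0 0 0 0.98" --pt "0.3 0.05 0.15 0 0 0 0.98" --pt "0.3 0.06 0.15 0 0 0 0.98" --pt "0.3 0.07 0.14 0 0 0 0.98" --pt "0.3 0.09 0.13 0 0 0 0.98" --pt "0.3 0.1 0.12 0 0 0 0.98" --pt "0.3 0.11 0.11 0 0 0 0.98" --pt "0.3 0.12 0.1 0 0 0 0.98" --pt "0.3 0.13 0.09 0 0 0 0.98" --pt "0.3 0.14 0.08 0 0 0 0.98"

```text
clock: 36.67
position: [0.6681, -0.0271, 0.1904]
tcp_rot: [0.979, 0.202, 0.001, -0.0]
ft_force: [0.7, 0.1, -0.2]
grip_width: 0.0598
grasp_force: 0.0
```

Request:
apply_moves --pt "0.3 0.15 0.06 0 0 0 0.98" --pt "0.3 0.15 0.05 0 0 0 0.98" --pt "0.3 0.16 0.03 0 0 0 0.98" --pt "0.3 0.16 0.02 0 0 0 0.98" --pt "0.3 0 0 0 0 0 0"

```text
clock: 37.3
position: [0.6873, -0.0269, 0.1902]
tcp_rot: [1.0, 0.009, 0.0, -0.0]
ft_force: [-0.3, -0.6, -0.2]
grip_width: 0.0597
grasp_force: 0.0
```

```bash
python3 - <<'E'
from h import *
o=get_obs();print(o['clock'],o['position'],R.from_quat(o['tcp_rot']).as_matrix()[:,0].round(3),o['grip_width'],o['joints'].round(2))
P=campose("wrist",o);im=cams.capture("wrist");cv2.imwrite("pics/w13.png",im);hsv=cv2.cvtColor(im,cv2.COLOR_BGR2HSV)
m=cv2.inRange(hsv,(55,60,25),(95,255,255));k,l,s,c=cv2.connectedComponentsWithStats(m);u=proj(P,[[.687,-.027,.106]])[0];print(u)
for i in range(1,k):
    if s[i,4]>40 and np.hypot(*(c[i]-u))<70:
        pts=np.argwhere(l==i)[:,::-1];v=hsv[pts[:,1],pts[:,0],2];b=pts[v>88]
        for q in(pts,b):
            r=cv2.minAreaRect(onz(P,q,.106)[:,:2].astype(np.float32));print(s[i],np.round(r[0],4),np.round(r[1],4),r[2])
A,B=campose("scene"),campose("side")
for n,Q in(("side",B),("scene",A)): cv2.imwrite(f"pics/{n}13.png",cams.capture(n))
E
```

```text
37.3 [ 0.68730233 -0.02690579  0.19015751] [1.    0.018 0.001] 0.05971571837487158 [ 0.09  0.54 -0.14  1.5   0.08  1.11 -1.62]
[280.65229066 204.61872878]
```

Request:
apply_moves --pt "0.3 0 0 0.7 0 0 0" --pt "0.3 0 0 0.9 0 0 0" --pt "0.3 0 0 0.9 0 0 0" --pt "0.3 0 0 0.9 0 0 0" --pt "0.3 0 0 0.6 0 0 0" --pt "0.3 0 0 0.45 0 0 0"

```text
clock: 38.2
position: [0.6868, -0.0273, 0.0552]
tcp_rot: [1.0, 0.008, -0.0, -0.0]
ft_force: [-0.7, 0.7, 0.2]
grip_width: 0.0596
grasp_force: 0.0
```

Request:
apply_moves --pt "-1 0 0 0 0 0 0" --pt "-1 0 0 0 0 0 0" --pt "-1 0 0 0 0 0 0" --pt "-1 0 0 0 0 0 0" --force 8

```text
clock: 38.7
position: [0.6872, -0.0272, 0.0566]
tcp_rot: [1.0, 0.008, 0.001, 0.0]
ft_force: [-0.0, -0.1, 0.8]
grip_width: 0.0218
grasp_force: 0.0
```

```bash
python3 - <<'E'
from h import *
o=get_obs();print(o['grip_width'],o['position'])
A,B=campose("scene"),campose("side");W=campose("wrist",dict(position=[.6873,-.0269,.1902],tcp_rot=R.from_matrix(np.array([[1,.018,0],[.018,-1,0],[0,0,-1.]])).as_quat()))
for k_ in(7,10,12,13):
  for n,P in(("side",B),("scene",A)):
    im=cv2.imread(f"pics/{n}{k_}.png");hsv=cv2.cvtColor(im,cv2.COLOR_BGR2HSV);m=cv2.inRange(hsv,(55,40,20),(95,255,255))
    k,l,s,c=cv2.connectedComponentsWithStats(m)
    print(k_,n,[(s[i].tolist(),c[i].round(1).tolist()) for i in range(1,k) if s[i,4]>15 and 150<c[i][0]<300 and 150<c[i][1]<320],proj(P,[[.687,-.027,.084]]).round(1).tolist())
im=cv2.imread("pics/w13.png");hsv=cv2.cvtColor(im,cv2.COLOR_BGR2HSV);m=cv2.inRange(hsv,(55,40,20),(95,255,255))
k,l,s,c=cv2.connectedComponentsWithStats(m)
for i in range(1,k):
    if s[i,4]>40:print(s[i],onz(W,[c[i]],.106)[0].round(3))
print(cv2.cvtColor(im,cv2.COLOR_BGR2HSV)[195:250:8,281].tolist())
E
```

```text
0.021844528591323468 [ 0.68724613 -0.02721922  0.05655578]
7 side [([182, 233, 8, 5, 27], [185.0, 235.1])] [[188.5, 242.2]]
7 scene [] [[208.4, 241.9]]
10 side [([207, 213, 14, 10, 77], [212.4, 216.6])] [[188.5, 242.2]]
10 scene [([219, 210, 10, 8, 54], [223.7, 213.4])] [[208.4, 241.9]]
12 side [([206, 213, 14, 7, 54], [212.4, 215.9])] [[188.5, 242.2]]
12 scene [([219, 213, 6, 5, 20], [221.0, 215.6])] [[208.4, 241.9]]
13 side [([207, 213, 13, 7, 53], [212.5, 215.9])] [[188.5, 242.2]]
13 scene [([219, 210, 9, 8, 40], [222.8, 213.4])] [[208.4, 241.9]]
[  42    0   51   55 1203] [0.817 0.124 0.106]
[338 179  48  36 907] [ 0.693 -0.093  0.106]
[547 291  13  48 332] [ 0.58  -0.285  0.106]
[[20, 130, 238], [20, 136, 237], [20, 132, 237], [19, 136, 236], [19, 136, 234], [17, 143, 209], [19, 133, 234]]
```

The pictures show the block is still near y = -0.098, partly under the leaf, and the last regrip never moved it. The leaf rests on its plate there, so I can grip the block deeply in this orientation and slide it along the leaf back to its seat.

Request:
apply_moves --pt "0.3 0 0 -0.8 0 0 0" --pt "0.3 0 0 -1 0 0 0" --pt "0.3 0 0 -0.6 0 0 0" --pt "0.3 0 0.8 0 0 0 0" --pt "0.3 0 0.8 0 0 0 0" --pt "0.3 0 0.77 0 0 0 0" --pt "0.3 0 0 1 0 0 0" --pt "0.3 0 0 1 0 0 0" --pt "0.3 0 0 0.6 0 0 0" --pt "-1 0 0 0 0 0 0" --pt "-1 0 0 0 0 0 0" --pt "-1 0 0 0 0 0 0" --force 30

```text
clock: 40.2
position: [0.6891, -0.0967, 0.0512]
tcp_rot: [1.0, 0.008, 0.001, -0.001]
ft_force: [0.0, 4.1, 1.4]
grip_width: 0.0322
grasp_force: 23.1
```

Request:
apply_moves --pt "-1 0 0 0 0 0 0"

```text
clock: 40.33
position: [0.6889, -0.0975, 0.0509]
tcp_rot: [1.0, 0.009, 0.001, -0.0]
ft_force: [0.3, 3.2, 0.9]
grip_width: 0.028
grasp_force: 30.0
```

The grip width is 28 mm at 30 N. Sliding back to the seat.

Request:
apply_moves --pt "-1 0 -0.4 0 0 0 0" --pt "-1 0.01 -0.5 0 0 0 0" --pt "-1 0 -0.5 0 0 0 0" --pt "-1 0.01 -0.5 0 0 0 0" --pt "-1 0 -0.35 0 0 0 0" --pt "-1 0 0 0 0 0 0"

```text
clock: 41.08
position: [0.6876, -0.0506, 0.0541]
tcp_rot: [1.0, 0.004, 0.0, 0.012]
ft_force: [-7.8, -27.6, 19.7]
grip_width: 0.0288
grasp_force: 30.3
```

```bash
python3 - <<'E'
from h import *
o=get_obs();print(o['clock'],o['position'],o['ft_force'].round(1),o['grip_width'],o['grasp_force'])
A,B=campose("scene"),campose("side")
for n,Q in(("side",B),("scene",A)):
    im=cams.capture(n);cv2.imwrite(f"pics/{n}14.png",im);g=im.max(2).astype(int)
    for k in(7,13,14):
        gg=cv2.imread(f"pics/{n}{k}.png").max(2).astype(int);out=[]
        for a in(98,102,104,106,108,110,112,114,118):
            t=np.radians(a);q=proj(Q,[[.5675-.12*np.cos(t),y,.03+.12*np.sin(t)] for y in(-.07,-.065,-.06,-.055,-.05)]).round().astype(int)
            out.append(int(np.mean([gg[v[1],v[0]] for v in q])))
        print(n,k,out)
    hsv=cv2.cvtColor(im,cv2.COLOR_BGR2HSV);m=cv2.inRange(hsv,(55,40,20),(95,255,255));k,l,s,c=cv2.connectedComponentsWithStats(m)
    print([(s[i].tolist(),c[i].round(1).tolist()) for i in range(1,k) if s[i,4]>12 and 150<c[i][0]<300 and 150<c[i][1]<320])
E
```

```text
41.075 [ 0.68759587 -0.05061934  0.05405749] [ -7.8 -27.6  19.7] 0.02884925011506299 30.349827110767365
side 7 [148, 149, 94, 72, 72, 73, 71, 71, 112]
side 13 [156, 155, 119, 79, 69, 70, 70, 67, 85]
side 14 [149, 147, 91, 66, 64, 63, 64, 61, 107]
[]
scene 7 [168, 170, 170, 116, 83, 82, 131, 186, 204]
scene 13 [129, 162, 176, 149, 98, 81, 99, 164, 211]
scene 14 [160, 135, 131, 96, 75, 75, 129, 192, 209]
[([214, 226, 4, 7, 14], [215.5, 229.0])]
```

The slide jammed with 27 N. The block sits about 2.5 mm too far to +x, so its corner is caught on the end of the rear rail. I'll back off, shift it to -x, and try again.

Request:
apply_moves --pt "-1 0 0.75 0 0 0 0" --pt "-1 0 0.75 0 0 0 0" --pt "-1 -0.06 0.7 0 0 0 0" --pt "-1 -0.07 0 0 0 0 0" --pt "-1 0 -0.4 0 0 0 0" --pt "-1 0 -0.4 0 0 0 0" --force 55

```text
clock: 41.92
position: [0.6872, -0.0793, 0.053]
tcp_rot: [1.0, 0.007, 0.003, 0.004]
ft_force: [0.2, -10.1, 7.5]
grip_width: 0.0276
grasp_force: 55.0
```

Request:
apply_moves --pt "-1 -0.06 0 -0.08 0 0 0" --pt "-1 -0.02 -0.35 -0.02 0 0 0" --pt "-1 0 -0.35 0 0 0 0"

```text
clock: 42.3
position: [0.6854, -0.0559, 0.0538]
tcp_rot: [1.0, 0.008, 0.004, 0.003]
ft_force: [9.9, -7.2, -4.8]
grip_width: 0.0275
grasp_force: 55.1
```

Request:
apply_moves --pt "-1 0.02 -0.45 0.04 0 0 0" --pt "-1 0.01 -0.45 0.03 0 0 0" --pt "-1 0 0 0 0 0 0"

```text
clock: 42.68
position: [0.6851, -0.0261, 0.053]
tcp_rot: [1.0, 0.009, 0.003, 0.001]
ft_force: [3.6, -3.6, 5.5]
grip_width: 0.0277
grasp_force: 55.0
```

```bash
python3 - <<'E'
from h import *
o=get_obs();print(o['clock'],o['position'],o['ft_force'].round(1),o['grip_width'])
A,B=campose("scene"),campose("side")
for n,Q in(("side",B),("scene",A)):
    im=cams.capture(n);cv2.imwrite(f"pics/{n}15.png",im);gg=im.max(2).astype(int);out=[]
    for a in(90,94,98,102,104,106,108,110,112,114,118):
        t=np.radians(a);q=proj(Q,[[.5675-.12*np.cos(t),y,.03+.12*np.sin(t)] for y in(-.07,-.065,-.06,-.055,-.05)]).round().astype(int)
        out.append(int(np.mean([gg[v[1],v[0]] for v in q])))
    print(n,out)
    hsv=cv2.cvtColor(im,cv2.COLOR_BGR2HSV);m=cv2.inRange(hsv,(55,40,20),(95,255,255));k,l,s,c=cv2.connectedComponentsWithStats(m)
    print([(s[i].tolist(),c[i].round(1).tolist()) for i in range(1,k) if s[i,4]>8 and 150<c[i][0]<300 and 150<c[i][1]<320])
E
```

```text
42.675 [ 0.68510071 -0.0261251   0.05299148] [ 3.6 -3.6  5.5] 0.027710605022778882
side [183, 158, 148, 111, 69, 66, 68, 65, 65, 78, 169]
[([188, 233, 7, 5, 14], [190.9, 234.8]), ([188, 251, 5, 9, 15], [189.9, 254.9])]
scene [196, 169, 179, 187, 139, 81, 78, 129, 205, 221, 214]
[([210, 237, 4, 5, 10], [211.5, 238.7])]
```

The block is at its seat but the leaf was nudged back to about 107°. I'll press the leaf home against the plate from the near side, without turning the gripper.

Request:
apply_moves --pt "0.2 0 0 0 0 0 0" --pt "0.2 0 0 0 0 0 0" --pt "0.2 0 0 -1 0 0 0" --pt "0.2 -0.2 0 -1 0 0 0" --pt "-1 -0.9 0 -1 0 0 0" --pt "-1 -0.9 0 -1 0 0 0" --pt "-1 -0.9 0 0 0 0 0" --pt "-1 -0.8 0 0 0 0 0" --pt "-1 0 0 1 0 0 0" --pt "-1 0 0 1 0 0 0"

```text
clock: 44.02
position: [0.5701, -0.0264, 0.1101]
tcp_rot: [1.0, 0.008, -0.0, -0.0]
ft_force: [0.3, 0.7, 0.2]
grip_width: 0.0005
grasp_force: 0.0
```

Request:
apply_moves --pt "-1 0.35 0 0 0 0 0" --pt "-1 0.3 0 0 0 0 0"

```text
clock: 44.28
position: [0.5908, -0.0261, 0.1111]
tcp_rot: [1.0, 0.008, -0.001, -0.0]
ft_force: [-7.5, 0.2, -5.2]
grip_width: 0.0003
grasp_force: 4.3
```

Request:
apply_moves --pt "-1 0.12 0 0 0 0 0"

```text
clock: 44.4
position: [0.5914, -0.0261, 0.1107]
tcp_rot: [1.0, 0.008, -0.004, -0.0]
ft_force: [-12.5, 0.5, 5.7]
grip_width: 0.0005
grasp_force: 6.2
```

Request:
apply_moves --pt "-1 -0.45 0 0 0 0 0" --pt "-1 0 0 -1 0 0 0" --pt "-1 0 0 -1 0 0 0" --pt "0.2 0.9 0 0 0 0 0" --pt "0.2 0.9 0 0 0 0 0" --pt "0.2 0.9 0 0 0 0 0" --pt "0.2 0.85 0 0.5 0 0 0" --pt "0.2 0 0 1 0 0 0" --pt "0.2 0 0 1 0 0 0" --pt "0.2 0 0 1 0 0 0" --pt "0.2 0 0 0.45 0 0 0" --pt "-1 0 0 0 0 0 0" --force 40

```text
clock: 45.9
position: [0.6871, -0.0248, 0.0523]
tcp_rot: [1.0, 0.008, -0.0, -0.0]
ft_force: [-0.1, -0.1, 0.9]
grip_width: 0.0474
grasp_force: 0.0
```

Request:
apply_moves --pt "-1 0 0 0 0 0 0" --pt "-1 0 0 0 0 0 0" --pt "-1 0 0 0 0 0 0"

```text
clock: 46.28
position: [0.6885, -0.0257, 0.054]
tcp_rot: [1.0, 0.008, 0.002, 0.0]
ft_force: [1.0, -1.8, 4.2]
grip_width: 0.0279
grasp_force: 40.0
```

```bash
python3 - <<'E'
from h import *
o=get_obs();print(o['clock'],o['position'],o['ft_force'].round(1),o['grip_width'],R.from_quat(o['tcp_rot']).as_matrix()[:,0].round(3))
Q=campose("scene");im=cams.capture("scene");cv2.imwrite("pics/scene16.png",im);gg=im.max(2).astype(int);out=[]
for a in(102,104,106,108,110,112,114):
    t=np.radians(a);q=proj(Q,[[.5675-.12*np.cos(t),y,.03+.12*np.sin(t)] for y in(-.07,-.065,-.06,-.055,-.05)]).round().astype(int)
    out.append(int(np.mean([gg[v[1],v[0]] for v in q])))
print(out)
E
```

```text
46.275 [ 0.68852339 -0.02566569  0.05398494] [ 1.  -1.8  4.2] 0.027863796141280976 [1.    0.016 0.003]
[184, 164, 95, 77, 94, 182, 217]
```

Request:
apply_moves --pt "-1 0 0.2 -0.03 0 0 0" --pt "-1 0 0.4 0 0 0 0" --pt "-1 0 0.5 0 0 0 0" --pt "-1 0 0.55 0 0 0 0"

```text
clock: 46.82
position: [0.6892, -0.0696, 0.0542]
tcp_rot: [1.0, 0.009, 0.001, -0.003]
ft_force: [2.6, 5.1, -0.4]
grip_width: 0.0279
grasp_force: 40.0
```

Request:
apply_moves --pt "-1 0.02 0.6 0 0 0 0" --pt "-1 0.03 0.6 0 0 0 0" --pt "-1 0.03 0.6 0 0 0 0"

```text
clock: 47.2
position: [0.6924, -0.1242, 0.0541]
tcp_rot: [1.0, 0.009, 0.001, -0.003]
ft_force: [-0.7, 27.5, 30.2]
grip_width: 0.0277
grasp_force: 39.9
```

```bash
python3 - <<'E'
from plan import *
o=get_obs();print(o['clock'],o['position'],o['ft_force'].round(1),o['grip_width'])
p=o['position'];Rm=R.from_quat(o['tcp_rot']).as_matrix()
# tray: centre (.507,-.414) yaw -.052; grip 44 along +x
t=np.array([.507+.044*np.cos(.052),-.414-.044*np.sin(.052)]);print(t)
rows(p,Rm,[t[0],t[1],p[2]+.06],-.052,11)
E
```

```text
47.2 [ 0.69240114 -0.12420004  0.05414819] [-0.7 27.5 30.2] 0.027737022740882626
[ 0.55094053 -0.41628697]
[[-0.44, 0.88, -0.19, 0.0, 0.0, 0.06], [-0.44, 0.88, -0.19, 0.0, 0.0, 0.06], [-0.43, 0.88, -0.19, 0.0, 0.0, 0.06], [-0.43, 0.88, -0.19, 0.0, 0.0, 0.06], [-0.42, 0.89, -0.19, 0.0, 0.0, 0.06], [-0.42, 0.89, -0.19, 0.0, 0.0, 0.06], [-0.41, 0.89, -0.18, 0.0, 0.0, 0.06], [-0.41, 0.89, -0.19, 0.0, 0.0, 0.06], [-0.4, 0.9, -0.18, 0.0, 0.0, 0.06], [-0.4, 0.9, -0.19, 0.0, 0.0, 0.06], [-0.4, 0.9, -0.18, 0.0, 0.0, 0.06]]
end [ 0.5508 -0.4163  0.1141] [ 0.999 -0.048  0.002]
```

Request:
apply_moves --pt "-1 0 0 -0.6 0 0 0" --pt "-1 0 0 -1 0 0 0" --pt "-1 0 0 -1 0 0 0" --pt "-1 0 0 -0.5 0 0 0" --force 60

```text
clock: 47.7
position: [0.6912, -0.1284, 0.1475]
tcp_rot: [1.0, 0.008, 0.0, 0.0]
ft_force: [-0.4, -0.6, -5.1]
grip_width: 0.0275
grasp_force: 60.0
```

```bash
python3 - <<'E'
from h import *
o=get_obs();print(o['clock'],o['position'],o['ft_force'].round(1),o['wrist_torque'].round(2),o['grip_width'])
B,A=campose("side"),campose("scene")
for n,Q in(("side",B),("scene",A)):
    im=cams.capture(n);cv2.imwrite(f"pics/{n}17.png",im);gg=im.max(2).astype(int);out=[]
    for a in(90,94,98,102,104,106,108,110,112,114,118):
        t=np.radians(a);q=proj(Q,[[.5675-.12*np.cos(t),y,.03+.12*np.sin(t)] for y in(-.07,-.06,-.04,-.03,-.02)]).round().astype(int)
        out.append(int(np.median([gg[v[1],v[0]] for v in q])))
    print(n,out)
E
```

```text
47.7 [ 0.69117976 -0.12841081  0.14747972] [-0.4 -0.6 -5.1] [ 0.01 -0.27 -0.05] 0.027513080720442305
side [143, 139, 161, 140, 77, 66, 67, 69, 69, 74, 146]
scene [140, 157, 137, 142, 117, 86, 83, 91, 139, 206, 212]
```

The leaf has held its angle and the block is lifted, with about 5 N of weight on the wrist. Carrying it to the tray.

Request:
apply_moves --pt "-1 -0.44 0.87 0 0 0 0.06" --pt "-1 -0.44 0.87 0 0 0 0.06" --pt "-1 -0.43 0.87 0 0 0 0.06" --pt "-1 -0.43 0.87 0 0 0 0.06" --pt "-1 -0.42 0.87 0 0 0 0.06" --pt "-1 -0.42 0.87 0 0 0 0.06" --pt "-1 -0.41 0.87 0 0 0 0.06" --pt "-1 -0.41 0.87 0 0 0 0.06" --pt "-1 -0.4 0.88 0 0 0 0.06" --pt "-1 -0.4 0.88 0 0 0 0.06" --pt "-1 -0.4 0.88 0 0 0 0.06" --pt "-1 0 0 0 0 0 0"

```text
clock: 49.3
position: [0.5458, -0.4175, 0.1441]
tcp_rot: [1.0, -0.027, -0.002, 0.0]
ft_force: [-0.4, 0.9, -4.8]
grip_width: 0.0276
grasp_force: 60.0
```

```bash
python3 - <<'E'
from h import *
o=get_obs();print(o['clock'],o['position'],o['ft_force'].round(1),R.from_quat(o['tcp_rot']).as_matrix()[:,0].round(3),o['grip_width'],o['joints'].round(2))
E
```

```text
49.3 [ 0.54580044 -0.4175074   0.14405488] [-0.4  0.9 -4.8] [ 0.999 -0.054 -0.004] 0.02760229863257588 [ 0.65  0.58 -0.07  1.54  0.05  1.03 -1.06]
```

Request:
apply_moves --pt "-1 0.2 -0.03 0.6 0 0 0" --pt "-1 0 0 1 0 0 0" --pt "-1 0 0 0.9 0 0 0" --pt "-1 0 0 0.5 0 0 0" --pt "-1 0 0 0.2 0 0 0" --pt "-1 0 0 0.1 0 0 0"

```text
clock: 50.05
position: [0.5561, -0.4136, 0.0473]
tcp_rot: [1.0, -0.024, 0.0, 0.0]
ft_force: [0.8, 0.4, -4.6]
grip_width: 0.0279
grasp_force: 60.0
```

Request:
apply_moves --pt "-1 0 0 0.08 0 0 0" --pt "-1 0 0 0 0 0 0"

```text
clock: 50.3
position: [0.5557, -0.4141, 0.0454]
tcp_rot: [1.0, -0.025, 0.0, 0.0]
ft_force: [-0.6, 0.0, -4.9]
grip_width: 0.0275
grasp_force: 60.0
```

Request:
apply_moves --pt "-1 -0.1 0 0.1 0 0 0" --pt "-1 0 0 0.06 0 0 0"

```text
clock: 50.55
position: [0.5521, -0.4139, 0.0409]
tcp_rot: [1.0, -0.025, -0.0, 0.0]
ft_force: [-4.5, 1.8, 8.4]
grip_width: 0.0273
grasp_force: 60.0
```

Request:
apply_moves --pt "-1 0 0 0.05 0 0 0" --pt "-1 0 0 0 0 0 0"

```text
clock: 50.8
position: [0.5521, -0.414, 0.041]
tcp_rot: [1.0, -0.025, -0.0, 0.0]
ft_force: [-4.9, 3.9, 10.3]
grip_width: 0.0274
grasp_force: 60.0
```

On the floor at the expected height (TCP 0.041). I'll release and lift.

Request:
apply_moves --pt "0.2 0 0 -0.05 0 0 0" --pt "0.2 0 0 0 0 0 0" --pt "0.2 0 0 0 0 0 0" --pt "0.2 0 0 -0.8 0 0 0" --pt "0.2 0 0 -1 0 0 0" --pt "0.2 0 0 -1 0 0 0" --pt "0.2 0 0 -1 0 0 0" --pt "0.2 0 0 -1 0 0 0" --pt "0.2 0 0 0 0 0 0"

```text
clock: 51.92
position: [0.554, -0.4147, 0.1867]
tcp_rot: [1.0, -0.025, 0.002, 0.001]
ft_force: [0.4, -0.8, -0.5]
grip_width: 0.0551
grasp_force: 0.0
```

```bash
python3 - <<'E'
from h import *
o=get_obs();print(o['clock'],o['position'],o['ft_force'].round(1),o['grip_width'])
P=campose("wrist",o);im=cams.capture("wrist");cv2.imwrite("pics/w20.png",im);hsv=cv2.cvtColor(im,cv2.COLOR_BGR2HSV)
m=cv2.inRange(hsv,(60,70,30),(90,255,255));k,l,s,c=cv2.connectedComponentsWithStats(m)
for i in range(1,k):
    if s[i,4]>80:
        for z in(.018,.093):
            r=cv2.minAreaRect(onz(P,np.argwhere(l==i)[:,::-1],z)[:,:2].astype(np.float32));print(z,s[i],np.round(r[0],3),np.round(r[1],3),round(r[2],1))
B,A=campose("side"),campose("scene")
for n,Q in(("side",B),("scene",A)):
    im=cams.capture(n);cv2.imwrite(f"pics/{n}20.png",im);gg=im.max(2).astype(int);out=[]
    for a in(102,104,106,108,110,112,114,118):
        t=np.radians(a);q=proj(Q,[[.5675-.12*np.cos(t),y,.03+.12*np.sin(t)] for y in(-.07,-.06,-.04,-.03,-.02)]).round().astype(int)
        out.append(int(np.median([gg[v[1],v[0]] for v in q])))
    print(n,out)
    h=cv2.cvtColor(im,cv2.COLOR_BGR2HSV);m=cv2.inRange(h,(60,50,25),(95,255,255));k,l,s,c=cv2.connectedComponentsWithStats(m)
    print([(s[i].tolist()) for i in range(1,k) if s[i,4]>25 and 300<c[i][0]<420 and 140<c[i][1]<260],proj(Q,[[.551,-.416,.093],[.507,-.414,.018]]).round().tolist())
E
```

```text
51.925 [ 0.55396231 -0.41466147  0.18674958] [ 0.4 -0.8 -0.5] 0.05511703743175939
0.018 [ 243  150   79  140 4451] [ 0.509 -0.414] [0.078 0.154] 87.2
0.093 [ 243  150   79  140 4451] [ 0.535 -0.415] [0.062 0.122] 87.2
0.018 [ 265  184   33   33 1007] [ 0.534 -0.414] [0.033 0.034] 87.2
0.093 [ 265  184   33   33 1007] [ 0.555 -0.415] [0.026 0.027] 87.2
side [162, 88, 76, 77, 77, 78, 84, 156]
[[343, 182, 18, 27, 223], [342, 217, 26, 17, 244], [385, 220, 22, 22, 192]] [[354.0, 182.0], [369.0, 218.0]]
scene [206, 171, 101, 88, 107, 176, 207, 214]
[[327, 146, 7, 7, 38], [364, 176, 7, 9, 30], [326, 179, 17, 6, 27]] [[328.0, 147.0], [341.0, 172.0]]
```

```bash
python3 -c "
from workcell import job;print(job.finish_job())"
```

```text
the job is handed in; nothing more can be done
None
```

I handed in the job at about 52 s: the block is in the green tray and the leaf reads about 108–109° by camera, set against the seated block on a second attempt after my first slide knocked it back; forces peaked near 41 N at the wrist while the held block jammed on the way out.

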